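# Fit the amber filter to the lamp and set three clicks

### The arm

A 6-joint arm with a two-finger parallel gripper is mounted at the origin on the work surface. World frame = base frame: x ahead of the robot, y to its left, z up, the work surface at z = 0. Lengths are in m, angles in rad, forces in N, time in s.
With the tool pointing down it reaches from about 0.425 to 0.95 m from the base axis. Payload 3.5 kg.
Tool frame: the origin (TCP) lies at the very end of the fingers, on their centre line; the grasp point (between the pads) lies 19 mm behind it; z points along the fingers, y is the direction in which the jaws open and shut (so a half turn about z gives the same grasp; the last joint's range is limited). The gripper opens to 85 mm and grips with 20 to 120 N. Pads are 22 mm wide; open, the fingers measure 114 mm over their backs; the gripper's body (76 mm by 85 mm) begins 54 mm behind the grasp point. The pads swing forward as they close: fully open they stand 13 mm farther back than shut.
Start: joints at [-1.336, 0.286, 1.577, -0, 1.279, -0.15], TCP at [0.253, -0.626, 0.231] pointing down, gripper open.
Joint ranges: [-2.77, 2.77], [-0.9, 2.22], [0.21, 2.48], [-1.53, 4.67], [0.24, 2.81], [-2.84, 2.84]. Speed limits (rad/s): [2.79, 2.79, 3.14, 3.14, 3.14, 3.14].

### API

Orientations are given as a unit quaternion [x, y, z, w].
In Python, from plant import get_state, read_camera, sign_off gives the robot as it stands.
- The arm moves only by the tool step_arm, never from a script. Its argument "targets" is a list that holds one entry, the list of rows, each a list of 5 numbers: the opening, from 0 (shut) to 1 (fully open), then the shift along the tool's x, y, z each as a share of 4 cm, from -1 to 1, then the turn about the tool's z as a share of 5 degrees, from -1 to 1. A call has 1 to 10 rows; each row shifts and turns the commanded pose from where the row before left it, along the tool's axes as they then stand; what a row does not reach is not made up. A row lasts 1/12 s, in which the tool goes at most 41.7 mm and 7.16 degrees, less where a joint would pass 70% of its speed; a pose out of reach is approached as far as the arm can. A call with a number of a shift or a turn outside -1 to 1 is refused whole. A call with a gripper value outside its range is refused whole. The fingers move at their own pace and stop on an object; "squeeze" is the grip in N (left out, the last holds). Time passes only in rows, so rows that do not move let the fingers close. It gives the time, the measured TCP pose, the force and the opening at its end, in the units of the state.
- get_state(): the state, without advancing time (a new reading comes with each control period).
- read_camera(name): name is "side" or "top" or "wrist"; returns a dict with "pixels" (400x640x3 uint8, red, green, blue), "range_z" (400x640 float32, m along the optical axis (not along the pixel's ray), 0 where there is no reading), "mtx" (3x3 intrinsics, pixels), "k1" (the pictures are not rectified: a ray, as slopes to the right and down, at radius r is drawn at 1 + k1 r^2 times it, then the intrinsics apply), "rvec" (rotation vector, rad) and "tvec" (3), from world to camera coordinates, as OpenCV has them. Camera axes: x right, y down, z forward; pixel columns grow to the right and rows downward; lengths in m; the calibration is good to about 2 mm. A picture is of the moment at which its call begins.
- sign_off(): hands the job in, once; it reports no verdict.
The state is a dict: "time": time; "qpos": joint angles; "dq": joint speeds; "joint_efforts": joint torques, N m; "eef_pos": TCP position; "tcp_rot": TCP orientation; "contact_force": force on the tool from outside, world axes, zero at the start; "wrist_torque": the same for the moment, N m; "opening": opening from 0.0 (shut) to 1.0 (fully open).
Only numpy, scipy, OpenCV 4.12 (cv2) and the standard library are available. Lean on these libraries where they do the work, as an engineer would, in place of code of your own. Each camera call takes 0.05 s, during which the arm holds its last target.

### The job

The lamp's selector has been left on: turn it back to its off stop (pointer at the big red dot). Then take the amber filter plate from the rack by its tab, tip its lower edge into the lamp's groove, straighten it up under the visor so that it rests flush on the lamp's face, centred over its round window, and let go of it. Finally turn the selector clockwise exactly three clicks up from the stop, leaving the blue plate, the beaker and the brown bottle where they are.

Things in the scene. Friction and masses are not known exactly. Their poses are not given: they have to be found in the camera images.
- selector (a joint): Selector knob on the cream controller box. Rad, grows clockwise seen from above. 0 = off, at the end stop; clicks 0.419 apart: 1 at 0.419, 2 at 0.838, 3 at 1.257, 4 at 1.676, 5 at 2.094 (other end stop). Let go, it springs into the nearest click; about 0.1 N m takes it over a click. Starts at click 1 or 2.
- selector_grip (a point): On the selector's vertical axis, halfway up its grip bar (66 long, 16 wide, 34 high, on a disc of radius 36): 13 below the bar's top, 100 above the bench. Turns with the knob: x runs along the bar, white pointer line at the -x end; z up. Six dots on the box mark the clicks: big red = off, the next ones clockwise.
- controller: Cream box 150 deep (x), 160 wide (y), 70 high, fixed to the bench, selector in the middle of its top. Origin: centre of its underside; -x faces the robot's side.
- amber_plate: Filter plate, black frame, amber pane: 8 thick (x), 80 wide (y), 115 high (z), about 160 g. Origin: centre of its lower edge face; z up the plate, front is -x. An amber grip tab 14 thick (y) stands out of the front at the top: x = -4 to -54, z = 84 to 112, y centred. Starts in the rack's left or right place, leaning 12 deg back (top towards +x).
- blue_plate: The same plate with a blue pane and tab, in the rack's other place, 100 beside the amber one. Leave it.
- rack: White fixed rack 200 wide (y), 110 deep: two plates lean side by side at y = +50 and -50, 12 deg back, lower edges 31 above the bench behind a lip 5 high and 7 in front of them. They lift out along their own z. Origin: centre of its underside.
- lamp_seat (a point): Inner corner, mid-width, of the lamp's window face and groove floor, 45 above the bench. Axes lean 12 deg back: z up the window, y along the groove, x into the lamp. The seated plate has these axes and its origin at (-4, 0, 0) here. Groove: x = 0 to -17, 10 deep, lip 8 thick, ends open, 160 long. Visor above the window: z = 123 to 131, reaching to x = -16.
- lamp: Fixed cream lamp housing 160 wide, leaning aluminium face with a pale round window (50 across, mid-width), top 173 high. Origin on the bench below lamp_seat; reaches 35 in front (-x) and 155 behind. A plate held upright cannot pass between visor and lip; tipped with its top 20 deg forward (to -x) it can, and then straightens about its lower edge.
- beaker: Glass beaker 72 across, 95 high, standing behind on the bench. Leave it. Origin: centre of its underside.
- reagent: Brown glass bottle with red cap, 68 across, 150 high, standing behind on the bench. Leave it. Origin: centre of its underside.
Not all that is in view belongs to the job. Leave any pink look-alike of the lamp alone. What is shaped like the amber_plate but pink is not meant.

How it is judged:
On the way, in this order (a step that is already met when the one before it is completed fails the run):
1. the selector is turned back to its off stop (value of joint selector below 0.1 rad), for 0.2 s.
2. with the selector still off, the amber plate is flush in the lamp and let go (value of joint selector below 0.1 rad and angle between the x axis of amber_plate and the x axis of lamp_seat, either way round below 0.06 rad and x of amber_plate in the frame of lamp_seat above -0.009 m and z of amber_plate in the frame of lamp_seat between -0.004 and 0.004 m and y of amber_plate in the frame of lamp_seat between -0.015 and 0.015 m and contact force between amber_plate and the fingers below 0.05 N), for 0.2 s.
At the end, for the whole second after the job is handed in: The selector rests on the third click (1.257 rad, within 0.12), and the amber plate stands at rest in the lamp's groove, flush on the window (within 0.06 rad, lower edge within 5 mm of its seat towards the front, 4 mm in height, 15 mm sideways) (value of joint selector between 1.137 and 1.377 rad and angle between the x axis of amber_plate and the x axis of lamp_seat, either way round below 0.06 rad and x of amber_plate in the frame of lamp_seat above -0.009 m and z of amber_plate in the frame of lamp_seat between -0.004 and 0.004 m and y of amber_plate in the frame of lamp_seat between -0.015 and 0.015 m and linear speed of amber_plate below 0.02 m/s); the robot touches nothing.
It fails at once if the blue plate is moved more than 20 mm (distance of blue_plate from where it was at the start of the episode above 0.02 m).
It fails at once if the beaker is moved more than 20 mm (distance of beaker from where it was at the start of the episode above 0.02 m).
It fails at once if the brown bottle is moved more than 20 mm (distance of reagent from where it was at the start of the episode above 0.02 m).
It also fails if it takes over 70 s, if anything falls off the work surface, if the arm or the gripper's body presses on something with over 40 N, if the wrist force passes 120 N, or if a joint passes its speed limit or range.

## Working session

There is one attempt and no reset: what is moved stays moved. The work goes in short steps, Python scripts to look and compute and a tool call to move; the robot and the scene stay as the last step left them, time stands still between calls to the robot, and variables do not carry over. Pictures are saved under pics/ and viewed, and the job is handed in when it is done.

Besides the shell and the picture viewer there is one more tool, called after "Call:" as name(argument=value, ...) on one line, values as JSON. step_arm: Moves the arm, as the interface text tells. Shift numbers are shares of 4 cm and turn numbers shares of 5 degrees, none past 1 either way. Its arguments: {"type":"object","properties":{"targets":{"type":"array"},"squeeze":{"type":"number"}},"required":["targets"]}

```bash
ls; mkdir -p pics; cat > h.py <<'E'
import numpy as np, cv2, pickle
from plant import get_state, read_camera, sign_off
from scipy.spatial.transform import Rotation as R
def snap(name,fn=None):
    c=read_camera(name); 
    pickle.dump(c,open(f'{name}.pkl','wb'))
    if fn: cv2.imwrite('pics/'+fn,c['pixels'][:,:,::-1])
    return c
def load(name): return pickle.load(open(f'{name}.pkl','rb'))
def world(c,uv,z=None,depth=None):
    uv=np.array(uv,float).reshape(-1,2);K=c['mtx']
    D=np.array([c['k1'],0,0,0.])
    n=cv2.undistortPoints(uv.reshape(-1,1,2),K,D).reshape(-1,2)
    Rm=cv2.Rodrigues(np.array(c['rvec'],float))[0];t=np.array(c['tvec'],float).ravel()
    rays=np.c_[n,np.ones(len(n))]
    o=-Rm.T@t; d=rays@Rm
    if z is not None:
        s=(z-o[2])/d[:,2]
    else:
        s=np.array([c['range_z'][int(round(v)),int(round(u))] for u,v in uv]) if depth is None else depth
    return o+d*np.asarray(s).reshape(-1,1)
def cloud(c):
    h,w=c['range_z'].shape
    vv,uu=np.mgrid[0:h,0:w]
    P=world(c,np.c_[uu.ravel(),vv.ravel()]).reshape(h,w,3)
    return P
def proj(c,P):
    return cv2.projectPoints(np.array(P,float).reshape(-1,1,3),np.array(c['rvec'],float),np.array(c['tvec'],float),c['mtx'],np.array([c['k1'],0,0,0.]))[0].reshape(-1,2)
E
python3 - <<'E'
from h import *
for n in ['side','top','wrist']: c=snap(n,n+'0.png')
print(get_state())
E
```

```text
pics
{'time': 0.15, 'qpos': array([-1.33601543e+00,  2.87011767e-01,  1.57788123e+00,  5.56558062e-06,
        1.27861920e+00, -1.50014607e-01]), 'dq': array([ 0.00047138, -0.0037515 , -0.00335504, -0.00093823, -0.00042374,
       -0.00094071]), 'joint_efforts': array([ 8.32502192e-04, -4.06606615e+01, -2.93137747e+01, -1.10373649e-04,
        3.98788514e-03,  3.83066592e-06]), 'eef_pos': array([ 0.2532687 , -0.62510893,  0.23020994]), 'tcp_rot': array([ 9.81548277e-01,  1.91212077e-01, -3.80041825e-05, -9.59020440e-04]), 'contact_force': array([ 0.49142378, -0.29092999, -0.6403431 ]), 'wrist_torque': array([-0.01154581, -0.01629797,  0.05672049]), 'opening': 1.0012069831014339}
```

View pics/side0.png

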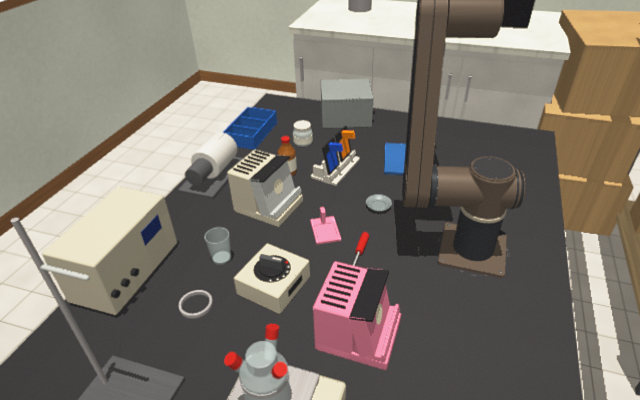

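View pics/top0.png

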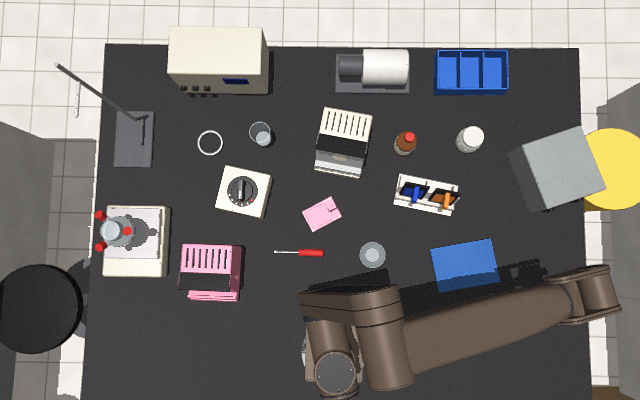

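View pics/wrist0.png

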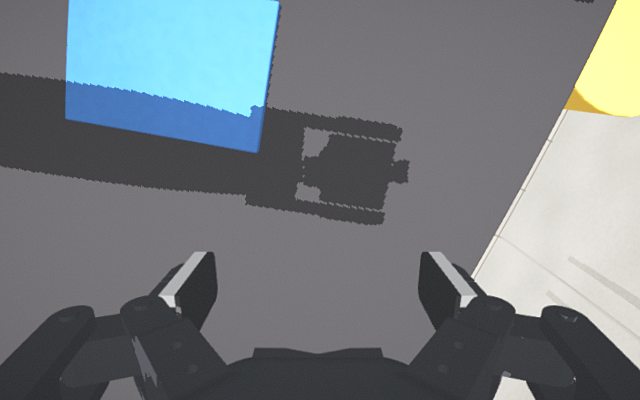

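The robot base is at the bottom of the top view, with x up and y to the left.

- **Plates (top view):** amber/orange in the rack at (443,200), blue at (411,191), pink look-alike lying at (322,213). I choose the amber one.
- **Lamps:** cream at (343,142), pink look-alike at (211,270). I choose the cream one.
- **Selector:** (242,190).

Next I'll check these choices in close crops.

```bash
python3 - <<'E'
from h import *
c=load('top');im=c['pixels'][:,:,::-1]
def cr(x0,y0,w,h,W,H): return cv2.resize(im[y0:y0+h,x0:x0+w],(W,H),interpolation=cv2.INTER_CUBIC)
a=cr(210,160,68,60,400,300);b=cr(385,165,85,60,400,300);d=cr(305,100,75,85,400,300)
c2=load('side');i2=c2['pixels'][:,:,::-1]
e=cv2.resize(i2[120:190,300:370],(400,300),interpolation=cv2.INTER_CUBIC)
cv2.imwrite('pics/crop0.png',np.vstack([np.hstack([a,b]),np.hstack([d,e])]))
P=cloud(c);print(c['range_z'][200,300],P[235,300],P[20+200,150])
for u,v in [(242,190),(225,200),(262,205),(411,191),(445,203),(345,145),(345,172),(262,132),(406,143)]: print(u,v,P[v,u].round(4))
E
```

```text
1.7301229 [ 0.39102404  0.12284708 -0.00051353] [0.4286334  0.61840557 0.0834899 ]
242 190 [0.5304 0.31   0.1146]
225 200 [0.5017 0.3748 0.0672]
262 205 [0.487  0.2496 0.0652]
411 191 [ 0.5402 -0.2476  0.0849]
445 203 [ 0.4945 -0.3432  0.1528]
345 145 [ 0.6746 -0.0243  0.1637]
345 172 [ 0.6059 -0.0289  0.0551]
262 132 [0.7543 0.2663 0.002 ]
406 143 [ 0.6927 -0.2245  0.1254]
```

View pics/crop0.png

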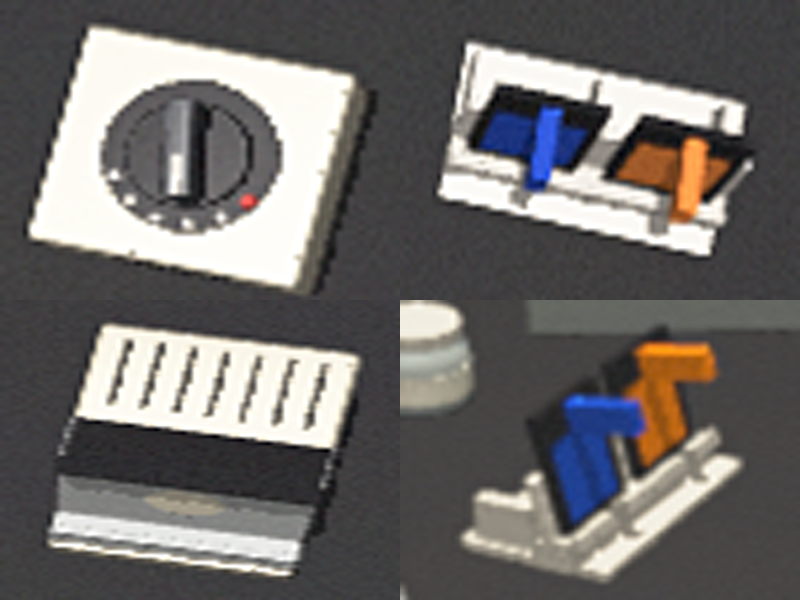

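The crop confirms the choices. The selector's white pointer points down-left of the red dot (crop 247,201), about two dots clockwise of it, so it is at click 2. The amber plate is in the right place of the rack, the blue one in the left. Now I'll fit the poses.

```bash
python3 - <<'E'
from h import *
c=load('top');P=cloud(c);im=c['pixels'].astype(int)
def rect(mask,x0,x1,y0,y1,name):
    m=np.zeros_like(mask);m[y0:y1,x0:x1]=mask[y0:y1,x0:x1]
    p=P[m][:,:2]; 
    r=cv2.minAreaRect((p*1000).astype(np.float32)); print(name,m.sum(),r, P[m].mean(0).round(4))
    return m
z=P[...,2]
rect((z>.06)&(z<.078),205,280,155,225,'ctrl')
rect((z>.10)&(z<.13),205,280,155,225,'bar')
bright=(im.min(2)>140)
rect((z>.155)&(z<.185),300,385,95,190,'lamptop')
rect((z>.155)&(z<.185)&bright,300,385,95,190,'lamptopwhite')
rect((z>.03)&(z<.07),300,385,160,190,'lamp low')
am=(im[...,0]>150)&(im[...,0]-im[...,2]>80)&(im[...,1]<190)
bl=(im[...,2]>130)&(im[...,2]-im[...,0]>90)
rect(am&(z>.1),385,470,165,225,'ambertab')
rect(bl&(z>.1),385,470,165,225,'bluetab')
rect((z>.005)&(z<.045)&bright,385,470,165,225,'rack')
rect(am,210,275,165,220,'x') if 0 else None
red=(im[...,0]>150)&(im[...,1]<90)
m=np.zeros_like(red);m[165:220,215:275]=red[165:220,215:275]
print('red',P[m].mean(0),np.argwhere(m))
E
```

```text
ctrl 1749 ((533.3404541015625, 317.7985534667969), (161.15524291992188, 150.28172302246094), 78.00994873046875) [0.5317 0.3167 0.0696]
bar 100 ((532.3596801757812, 317.06829833984375), (64.28315734863281, 15.999038696289062), 1.0259246826171875) [0.5329 0.317  0.1124]
lamptop 2150 ((716.6657104492188, -18.98261260986328), (159.82884216308594, 146.31849670410156), 79.92092895507812) [ 0.7151 -0.0188  0.1676]
lamptopwhite 1140 ((726.036865234375, -20.36138916015625), (158.89707946777344, 127.6806640625), 80.08648681640625) [ 0.7424 -0.0236  0.1649]
lamp low 533 ((623.68017578125, -2.4051132202148438), (159.2915496826172, 40.245094299316406), 80.56537628173828) [ 0.6228 -0.005   0.05  ]
ambertab 85 ((510.3292236328125, -357.3123474121094), (54.10872268676758, 49.85944366455078), 16.836143493652344) [ 0.5067 -0.35    0.1383]
bluetab 69 ((529.83251953125, -260.056396484375), (47.82632064819336, 48.07423400878906), 14.94861888885498) [ 0.5268 -0.2523  0.1407]
rack 785 ((539.83544921875, -304.4201354980469), (199.07923889160156, 110.85723114013672), 79.12145233154297) [ 0.5336 -0.2996  0.0179]
red [0.50442402 0.28126346 0.0717057 ] [[199 252]
 [200 253]]
```

Fits agree with the given sizes (box 161x150, bar 64x16, lamp 160x146, rack 199x111). The bar yaw is 1° and off should be at 49°, which the red dot direction (231° = 49+180) confirms. I'm moving towards the rack at height for a closer look on the way.

```bash
cat >> h.py <<'E'
def psi(): 
    q=get_state()['tcp_rot']; x=R.from_quat(q).as_matrix()[:,0]; return np.degrees(np.arctan2(x[1],x[0]))
def plan(target,yaw=None):
    s=get_state();M=R.from_quat(s['tcp_rot']).as_matrix()
    d=M.T@(np.array(target)-s['eef_pos'])
    print('t',round(s['time'],2),'pos',s['eef_pos'].round(4),'psi',round(psi(),2),'open',round(s['opening'],3),'F',s['contact_force'].round(1),'q6',s['qpos'][5].round(2))
    print('shift units',(d/.04).round(2),'n',round(np.linalg.norm(d)/.04,2),'turn units', None if yaw is None else round((psi()-yaw)/5,2))
E
echo
```

Call:
step_arm(targets=[[[1,0.74,-0.52,-0.18,0],[1,0.74,-0.52,-0.18,0],[1,0.74,-0.52,-0.18,0],[1,0.74,-0.52,-0.18,0],[1,0.74,-0.52,-0.18,0],[1,0.74,-0.52,-0.18,0],[1,0.74,-0.52,-0.18,0],[1,0.74,-0.52,-0.18,0],[1,0.74,-0.52,-0.18,0],[1,0.74,-0.52,-0.18,0]]])

```text
time: 0.98
eef_pos: [0.4502, -0.3199, 0.3034]
tcp_rot: [0.982, 0.191, -0.0, -0.0]
contact_force: [-0.0, -0.2, -0.1]
opening: 0.994
```

Call:
step_arm(targets=[[[1,0,0,0,0.95],[1,0,0,0,0.95],[1,0,0,0,0.95],[1,0,0,0,0.95],[1,0,0,0,0.95],[1,0,0,0,0.95],[1,0,0,0,0.95],[1,0,0,0,0]]])

```text
time: 1.65
eef_pos: [0.4495, -0.3215, 0.3029]
tcp_rot: [0.995, -0.098, -0.0, -0.0]
contact_force: [-0.1, -1.1, 0.6]
opening: 0.999
```

```bash
python3 - <<'E'
from h import *
snap('wrist','wrist1.png'); snap('side','side1.png')
plan((0.533,0.3175,0.25),1)
E
```

```text
t 1.75 pos [ 0.4496 -0.3216  0.303 ] psi -11.08 open 1.0 F [ 1.1 -0.3  0.2] q6 0.96
shift units [ -1.02 -16.08   1.33] n 16.17 turn units -2.42
```

View pics/wrist1.png

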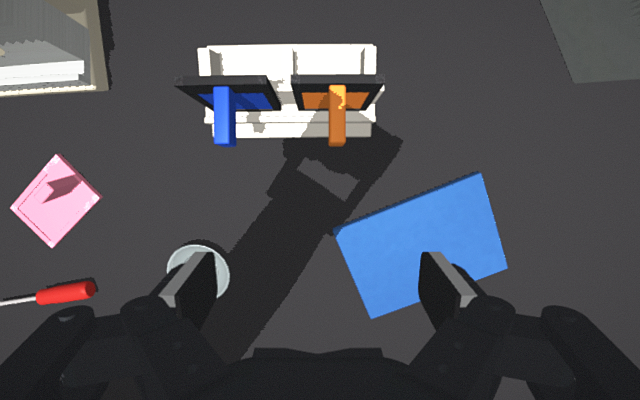

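The wrist view shows the rack squared up, with the amber tab at (337,115) and blue tab at (225,115). I'll measure them with depth.

```bash
python3 - <<'E'
from h import *
c=load('wrist');P=cloud(c);im=c['pixels'].astype(int);z=P[...,2]
am=(im[...,0]>120)&(im[...,0]-im[...,2]>80)&(z>.12);am[:,:300]=0;am[:,:]&=True
bl=(im[...,2]>120)&(im[...,2]-im[...,0]>90)&(z>.12)
for n,m in (('amber',am),('blue',bl)):
    m=m.copy();m[150:]=0
    p=P[m];print(n,m.sum(),cv2.minAreaRect((p[:,:2]*1000).astype(np.float32)),z[m].min(),z[m].max())
    # highest-per-slices
m=np.zeros_like(bl);m[40:140,195:380]=1
m&=(z>.01)&(z<.05)&(im.min(2)>100)
print('rack',cv2.minAreaRect((P[m][:,:2]*1000).astype(np.float32)))
for v in range(72,150,6): print(v,P[v,337].round(4),P[v,225].round(4))
E
```

```text
amber 1004 ((506.16693115234375, -343.9123840332031), (23.386892318725586, 52.61845016479492), 78.80303192138672) 0.12705788513806338 0.4451955751425463
blue 985 ((516.7081909179688, -287.7056884765625), (90.66985321044922, 52.42302703857422), 77.79503631591797) 0.12167860788377444 0.4451955751425463
rack ((540.8125, -304.9014892578125), (200.41708374023438, 110.10315704345703), 78.70818328857422)
72 [ 0.552  -0.3647  0.0133] [ 0.5796 -0.2321  0.0112]
78 [ 0.5365 -0.3546  0.1429] [ 0.5557 -0.2617  0.1426]
84 [ 0.5319 -0.354   0.139 ] [ 0.5508 -0.2606  0.1433]
90 [ 0.5269 -0.3528  0.1431] [ 0.5462 -0.2589  0.1416]
96 [ 0.522  -0.3519  0.1428] [ 0.5414 -0.2576  0.1414]
102 [ 0.5171 -0.3509  0.1434] [ 0.5363 -0.2573  0.1452]
108 [ 0.5122 -0.35    0.1445] [ 0.5315 -0.2559  0.1449]
114 [ 0.5073 -0.349   0.1451] [ 0.5266 -0.2549  0.1461]
120 [ 0.5025 -0.3479  0.1481] [ 0.5217 -0.2541  0.1478]
126 [ 0.4976 -0.347   0.1487] [ 0.5168 -0.2526  0.147 ]
132 [ 0.4927 -0.346   0.1499] [ 0.5118 -0.2518  0.1491]
138 [ 0.4878 -0.3451  0.1504] [ 0.5069 -0.2509  0.1505]
144 [ 0.4811 -0.3446  0.1364] [ 0.5019 -0.249   0.1488]
```

Call:
step_arm(targets=[[[1,-0.06,-0.95,0,0],[1,-0.06,-0.95,0,0],[1,-0.06,-0.95,0,0],[1,-0.06,-0.95,0,0],[1,-0.06,-0.95,0,0],[1,-0.06,-0.95,0,0],[1,-0.06,-0.95,0,0],[1,-0.06,-0.95,0,0]]])

```text
time: 2.42
eef_pos: [0.4897, -0.018, 0.3035]
tcp_rot: [0.995, -0.097, 0.0, 0.0]
contact_force: [0.4, -0.0, 0.6]
opening: 1.001
```

```bash
python3 - <<'E'
from h import *
snap('wrist','wrist2.png')
plan((0.533,0.3175,0.25),1)
E
```

```text
t 2.47 pos [ 0.49   -0.0121  0.3035] psi -10.8 open 1.001 F [-0.9  2.6  0.3] q6 1.52
shift units [-0.49 -8.29  1.38] n 8.42 turn units -2.36
```

View pics/wrist2.png

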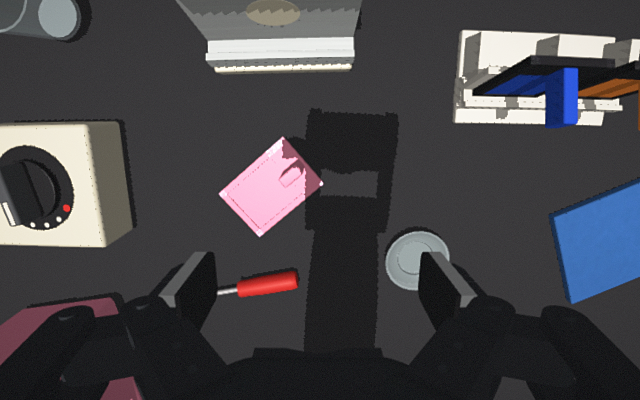

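This view shows the lamp's groove lip at (285,55) and the window at (273,10). I'll measure these for later and continue to the selector.

```bash
python3 - <<'E'
from h import *
c=load('wrist');P=cloud(c);z=P[...,2]
m=np.zeros(z.shape,bool);m[25:80,195:370]=1
mm=m&(z>.045)&(z<.062);print('lip',cv2.minAreaRect((P[mm][:,:2]*1000).astype(np.float32)),z[mm].mean())
for u in (230,285,335):
  print(u,[tuple(P[v,u].round(4)) for v in range(20,76,4)])
E
```

```text
lip ((626.5968627929688, -1.762786865234375), (160.18893432617188, 30.66571807861328), 79.91163635253906) 0.05235503406613927
230 [(np.float64(0.6539), np.float64(0.0365), np.float64(0.0907)), (np.float64(0.6528), np.float64(0.0391), np.float64(0.0818)), (np.float64(0.6515), np.float64(0.0418), np.float64(0.0726)), (np.float64(0.6499), np.float64(0.0444), np.float64(0.0641)), (np.float64(0.6484), np.float64(0.0473), np.float64(0.0543)), (np.float64(0.6463), np.float64(0.0499), np.float64(0.046)), (np.float64(0.6422), np.float64(0.0509), np.float64(0.0463)), (np.float64(0.638), np.float64(0.0517), np.float64(0.0472)), (np.float64(0.6337), np.float64(0.0525), np.float64(0.0485)), (np.float64(0.6277), np.float64(0.0512), np.float64(0.0591)), (np.float64(0.6239), np.float64(0.0525), np.float64(0.0579)), (np.float64(0.6222), np.float64(0.0565), np.float64(0.0439)), (np.float64(0.6202), np.float64(0.0606), np.float64(0.0302)), (np.float64(0.617), np.float64(0.0633), np.float64(0.0228))]
285 [(np.float64(0.6438), np.float64(-0.0153), np.float64(0.0875)), (np.float64(0.6422), np.float64(-0.0
[... 963 characters left out ...]
647)), (np.float64(0.6293), np.float64(-0.0633), np.float64(0.0572)), (np.float64(0.6271), np.float64(-0.0634), np.float64(0.0471)), (np.float64(0.6231), np.float64(-0.0627), np.float64(0.0468)), (np.float64(0.6191), np.float64(-0.0619), np.float64(0.0467)), (np.float64(0.6149), np.float64(-0.0611), np.float64(0.0474)), (np.float64(0.6093), np.float64(-0.0595), np.float64(0.0586)), (np.float64(0.6053), np.float64(-0.0587), np.float64(0.0589)), (np.float64(0.6027), np.float64(-0.0588), np.float64(0.0472)), (np.float64(0.6003), np.float64(-0.0592), np.float64(0.0305)), (np.float64(0.5961), np.float64(-0.0585), np.float64(0.0295)), (np.float64(0.5944), np.float64(-0.0597), np.float64(-0.0013))]
```

Call:
step_arm(targets=[[[1,-0.06,-0.92,0,0],[1,-0.06,-0.92,0,0],[1,-0.06,-0.92,0,0],[1,-0.06,-0.92,0,0],[1,-0.06,-0.92,0,0],[1,-0.06,-0.92,0,0],[1,-0.06,-0.92,0,0],[1,-0.06,-0.92,0,0],[1,-0.06,-0.92,0,0],[1,0,0,0,0]]])

```text
time: 3.3
eef_pos: [0.5327, 0.3143, 0.3024]
tcp_rot: [0.996, -0.094, -0.001, -0.001]
contact_force: [-0.0, -1.5, -0.8]
opening: 1.002
```

Call:
step_arm(targets=[[[1,0,0,0,-0.8],[1,0,0,0,-0.8],[1,0,0,0,-0.8],[1,0,0,0,0]]])

```text
time: 3.63
eef_pos: [0.5331, 0.3088, 0.303]
tcp_rot: [1.0, 0.008, -0.0, 0.0]
contact_force: [0.4, -0.1, -0.5]
opening: 1.001
```

```bash
python3 - <<'E'
from h import *
snap('wrist','wrist3.png')
plan((0.533,0.3175,0.20),1)
E
```

```text
t 3.68 pos [0.5331 0.3088 0.3031] psi 0.77 open 0.999 F [ 0.6 -1.2  0.7] q6 1.92
shift units [ 0.   -0.22  2.58] n 2.59 turn units -0.05
```

View pics/wrist3.png

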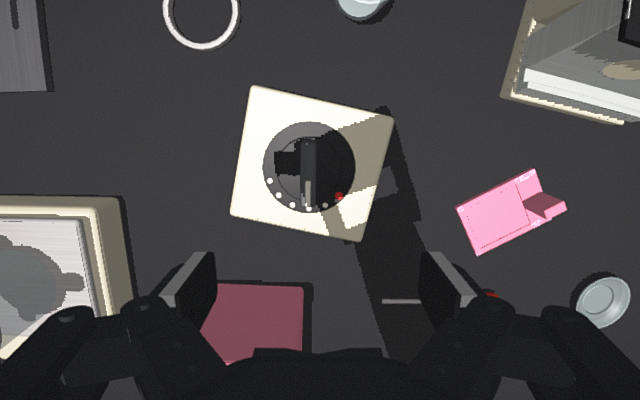

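```bash
python3 - <<'E'
from h import *
c=load('wrist');P=cloud(c);z=P[...,2]
m=np.zeros(z.shape,bool);m[80:250,225:400]=1
for a,b in((.062,.075),(.105,.125)):
  mm=m&(z>a)&(z<b);print(cv2.minAreaRect((P[mm][:,:2]*1000).astype(np.float32)),z[mm].mean())
plan((0.5335,0.3175,0.081),1)
E
```

```text
((535.0399780273438, 319.6894836425781), (160.93663024902344, 150.48744201660156), 78.15660095214844) 0.06971297820359514
((535.6808471679688, 319.2096862792969), (65.7323989868164, 15.857544898986816), 0.10564620047807693) 0.11222662018313241
t 3.68 pos [0.5331 0.3088 0.3031] psi 0.77 open 0.999 F [ 0.6 -1.2  0.7] q6 1.92
shift units [ 0.01 -0.22  5.55] n 5.56 turn units -0.05
```

Call:
step_arm(targets=[[[1,0.03,-0.24,0.5,0],[1,0,0,0.9,0],[1,0,0,0.9,0],[1,0,0,0.9,0],[1,0,0,0.9,0],[1,0,0,0.7,0],[1,0,0,0.4,0],[1,0,0,0.2,0],[1,0,0,0,0]]])

```text
time: 4.43
eef_pos: [0.5328, 0.3179, 0.0849]
tcp_rot: [1.0, 0.006, -0.002, 0.001]
contact_force: [-1.1, 0.0, 0.0]
opening: 1.001
```

```bash
python3 - <<'E'
from h import *
plan((0.5345,0.3185,0.086),0.5)
E
```

```text
t 4.43 pos [0.5328 0.3179 0.0849] psi 0.74 open 1.001 F [-1.1  0.   0. ] q6 1.93
shift units [ 0.04 -0.01 -0.03] n 0.05 turn units 0.05
```

Call:
step_arm(targets=[[[0,0.04,0,0,0],[0,0,0,0,0],[0,0,0,0,0],[0,0,0,0,0],[0,0,0,0,0],[0,0,0,0,0]]], squeeze=50)

```text
time: 4.93
eef_pos: [0.5362, 0.3186, 0.0885]
tcp_rot: [1.0, 0.007, 0.001, 0.001]
contact_force: [-0.9, 0.1, -2.0]
opening: 0.172
```

Call:
step_arm(targets=[[[0,0,0,0,-0.97],[0,0,0,0,-0.97],[0,0,0,0,-0.97],[0,0,0,0,-0.97],[0,0,0,0,-0.97],[0,0,0,0,-0.97],[0,0,0,0,-0.97],[0,0,0,0,-0.97],[0,0,0,0,-0.97],[0,0,0,0,-0.97]]])

```text
time: 5.77
eef_pos: [0.5353, 0.3204, 0.0885]
tcp_rot: [0.908, 0.418, 0.0, -0.002]
contact_force: [-2.5, 2.8, 3.2]
opening: 0.18
```

Call:
step_arm(targets=[[[0,0,0,0,0],[0,0,0,0,0]]])

```text
time: 5.93
eef_pos: [0.5353, 0.3204, 0.0884]
tcp_rot: [0.91, 0.415, 0.0, -0.002]
contact_force: [-4.0, 4.2, 5.0]
opening: 0.176
```

```bash
python3 - <<'E'
from h import *
plan((0.5345,0.3185,0.086),49);print(get_state()['wrist_torque'])
E
```

```text
t 5.93 pos [0.5353 0.3204 0.0884] psi 49.04 open 0.176 F [-4.   4.2  5. ] q6 1.09
shift units [-0.05  0.02  0.06] n 0.08 turn units 0.01
[ 0.70664403  0.72059052 -0.52985338]
```

Call:
step_arm(targets=[[[0.7,0,0,0,0],[0.7,0,0,0,0],[0.7,0,0,0,0],[0.7,0,0,-0.6,0],[0.7,0,0,-0.95,0],[0.7,0,0,-0.95,0],[0.7,0,0,-0.95,0],[0.7,0,0,-0.95,0],[0.7,0,0,-0.9,0],[0.7,0,0,0,0]]])

```text
time: 6.77
eef_pos: [0.5392, 0.3198, 0.3099]
tcp_rot: [0.909, 0.417, 0.008, 0.001]
contact_force: [0.9, 0.4, 1.8]
opening: 0.7
```

```bash
python3 - <<'E'
from h import *
c=snap('wrist','wrist4.png')
plan((0.4345,-0.335,0.25),-11.2)
P=cloud(c);z=P[...,2]
m=np.zeros(z.shape,bool);m[0:330,150:500]=1
mm=m&(z>.103)&(z<.125);print(cv2.minAreaRect((P[mm][:,:2]*1000).astype(np.float32)),z[mm].mean(),mm.sum())
E
```

```text
t 6.82 pos [0.5382 0.3193 0.3058] psi 49.27 open 0.698 F [-0.9 -0.7 -0. ] q6 1.09
shift units [-14.1    8.7    1.31] n 16.62 turn units 12.09
((452.27099609375, 334.8132629394531), (61.24359893798828, 214.7728729248047), 79.97017669677734) 0.11278834548481623 1531
```

View pics/wrist4.png

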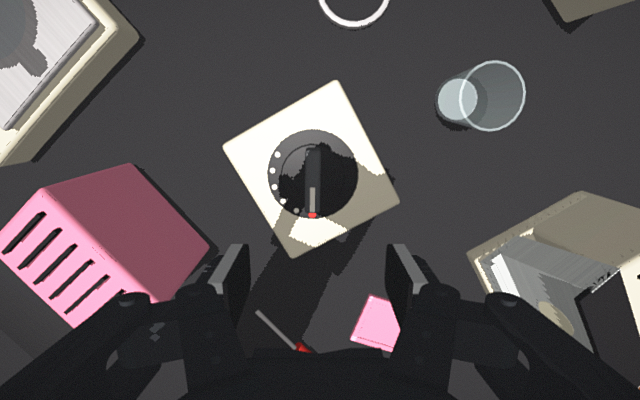

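The pointer (312,190) sits exactly at the red dot (312,215), so the selector is off. I'm going back to the rack.

Call:
step_arm(targets=[[[0.7,-0.8,0.5,0,0],[0.7,-0.8,0.5,0,0],[0.7,-0.8,0.5,0,0],[0.7,-0.8,0.5,0,0],[0.7,-0.8,0.5,0,0],[0.7,-0.8,0.5,0,0],[0.7,-0.8,0.5,0,0],[0.7,-0.8,0.5,0,0]]])

```text
time: 7.48
eef_pos: [0.4889, 0.0186, 0.2976]
tcp_rot: [0.909, 0.417, -0.001, -0.0]
contact_force: [1.2, -0.1, -1.1]
opening: 0.703
```

Call:
step_arm(targets=[[[0.5,0,0,0,1],[0.5,0,0,0,1],[0.5,0,0,0,1],[0.5,0,0,0,1],[0.5,0,0,0,1],[0.5,0,0,0,1],[0.5,0,0,0,1],[0.5,0,0,0,1],[0.5,0,0,0,1],[0.5,0,0,0,1]]])

```text
time: 8.32
eef_pos: [0.4895, 0.0202, 0.2974]
tcp_rot: [1.0, -0.009, -0.001, 0.0]
contact_force: [-0.1, 0.2, 0.2]
opening: 0.5
```

Call:
step_arm(targets=[[[0.5,0,0,0,1],[0.5,0,0,0,1],[0.5,0,0,0,0.1],[0.5,0,0,0,0]]])

```text
time: 8.65
eef_pos: [0.4896, 0.0203, 0.2979]
tcp_rot: [0.995, -0.097, -0.001, 0.0]
contact_force: [0.2, -0.4, 0.0]
opening: 0.504
```

```bash
python3 - <<'E'
from h import *
plan((0.5076,-0.3493,0.2),-11.2)
E
```

```text
t 8.65 pos [0.4896 0.0203 0.2979] psi -11.13 open 0.504 F [ 0.2 -0.4  0. ] q6 1.6
shift units [2.23 8.98 2.45] n 9.57 turn units 0.01
```

Call:
step_arm(targets=[[[0.5,0.22,0.9,0.1,0],[0.5,0.22,0.9,0.1,0],[0.5,0.22,0.9,0.1,0],[0.5,0.22,0.9,0.1,0],[0.5,0.22,0.9,0.1,0],[0.5,0.22,0.9,0.1,0],[0.5,0.22,0.9,0.1,0],[0.5,0.22,0.9,0.1,0],[0.5,0.22,0.9,0.1,0],[0.5,0.22,0.9,0.1,0]]])

```text
time: 9.48
eef_pos: [0.5059, -0.3516, 0.2583]
tcp_rot: [0.995, -0.097, -0.0, -0.0]
contact_force: [1.1, 0.3, 1.0]
opening: 0.503
```

Call:
step_arm(targets=[[[0.5,0,0,0.5,0],[0.5,0,0,0.5,0],[0.5,0,0,0,0]]])

```text
time: 9.73
eef_pos: [0.504, -0.3488, 0.2132]
tcp_rot: [0.995, -0.098, -0.004, -0.003]
contact_force: [-1.4, 0.7, -1.3]
opening: 0.499
```

```bash
python3 - <<'E'
from h import *
c=snap('wrist','wrist5.png')
plan((0.5076,-0.3493,0.112),-11.2)
im=c['pixels'].astype(int);P=cloud(c);z=P[...,2]
for v in range(150,330,15):
  r=np.where((im[v,:,0]>110)&(im[v,:,0]-im[v,:,2]>70)&(z[v]>.125))[0]
  if len(r): print(v,r.min(),r.max(),P[v,int(r.mean())].round(4))
E
```

```text
t 9.78 pos [ 0.5048 -0.3488  0.2155] psi -11.16 open 0.502 F [-0.1 -0.1 -0.3] q6 1.0
shift units [0.09 0.01 2.59] n 2.59 turn units 0.01
180 309 329 [ 0.5256 -0.3526  0.1412]
195 309 329 [ 0.5164 -0.3508  0.1435]
210 309 329 [ 0.5074 -0.349   0.1464]
225 309 329 [ 0.4983 -0.3472  0.1489]
240 309 329 [ 0.4888 -0.3454  0.1506]
```

View pics/wrist5.png

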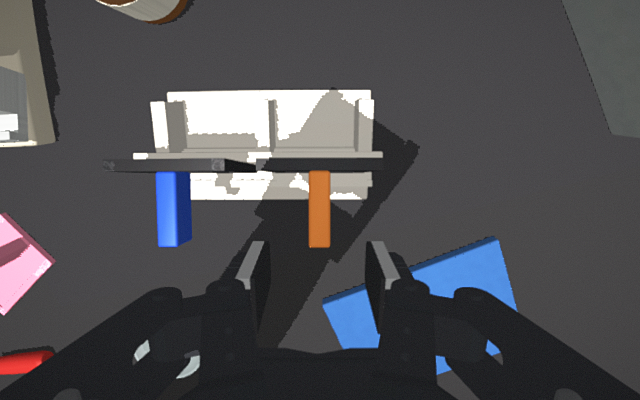

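The tab at column 319 is centred between the fingers. I'm descending and closing lightly.

Call:
step_arm(targets=[[[0.5,0.08,0,0.6,0],[0.5,0,0,0.6,0],[0.5,0,0,0.6,0],[0.5,0,0,0.5,0],[0.5,0,0,0.25,0],[0.5,0,0,0,0],[0,0,0,0,0],[0,0,0,0,0],[0,0,0,0,0],[0,0,0,0,0]]], squeeze=20)

```text
time: 10.62
eef_pos: [0.5107, -0.3511, 0.1198]
tcp_rot: [0.995, -0.097, 0.002, 0.001]
contact_force: [0.3, 1.5, 3.8]
opening: 0.163
```

```bash
python3 - <<'E'
from h import *
c=snap('wrist','wrist6.png')
c=snap('side'); cv2.imwrite('pics/side6.png',cv2.resize(c['pixels'][90:210,270:430,::-1],(800,600),interpolation=cv2.INTER_CUBIC))
plan((0.5076,-0.3493,0.112),-11.2)
E
```

```text
t 10.72 pos [ 0.5108 -0.3511  0.1198] psi -11.19 open 0.16 F [0.1 1.  5.1] q6 1.0
shift units [-0.09 -0.03  0.2 ] n 0.22 turn units 0.0
```

View pics/side6.png

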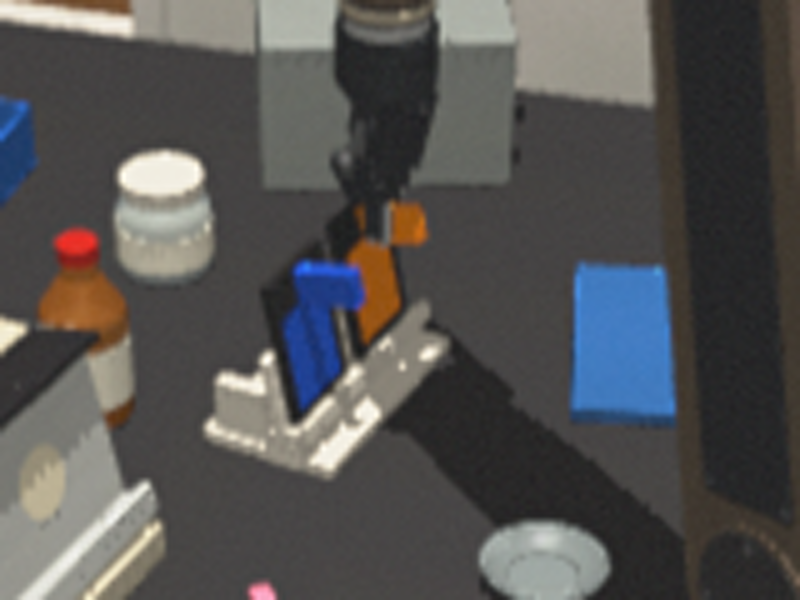

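View pics/wrist6.png

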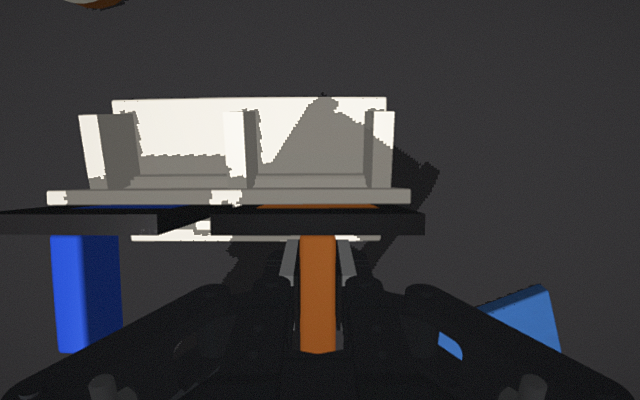

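Grasp is good: the tab fills the pads (opening 0.16). The tool only points down, so I'll tip the plate by pivoting the tab in a light grip, pulling forward with the lower edge held behind the rack's lip.

Call:
step_arm(targets=[[[0,-0.09,0,0,0],[0,-0.09,0,0,0],[0,-0.13,0,0.01,0],[0,-0.13,0,0.01,0],[0,-0.13,0,0.02,0],[0,-0.13,0,0.03,0],[0,0,0,0,0]]])

```text
time: 11.3
eef_pos: [0.4818, -0.3454, 0.1156]
tcp_rot: [0.995, -0.098, 0.001, 0.001]
contact_force: [0.1, 0.5, 6.9]
opening: 0.156
```

```bash
python3 - <<'E'
from h import *
c=snap('wrist','wrist7.png')
c=snap('side'); cv2.imwrite('pics/side7.png',cv2.resize(c['pixels'][90:210,270:430,::-1],(800,600),interpolation=cv2.INTER_CUBIC))
plan((0.5076,-0.3493,0.112),-11.2)
E
```

```text
t 11.4 pos [ 0.4818 -0.3454  0.1156] psi -11.21 open 0.163 F [0.1 0.6 7.4] q6 0.97
shift units [ 0.65 -0.03  0.09] n 0.66 turn units -0.0
```

View pics/side7.png

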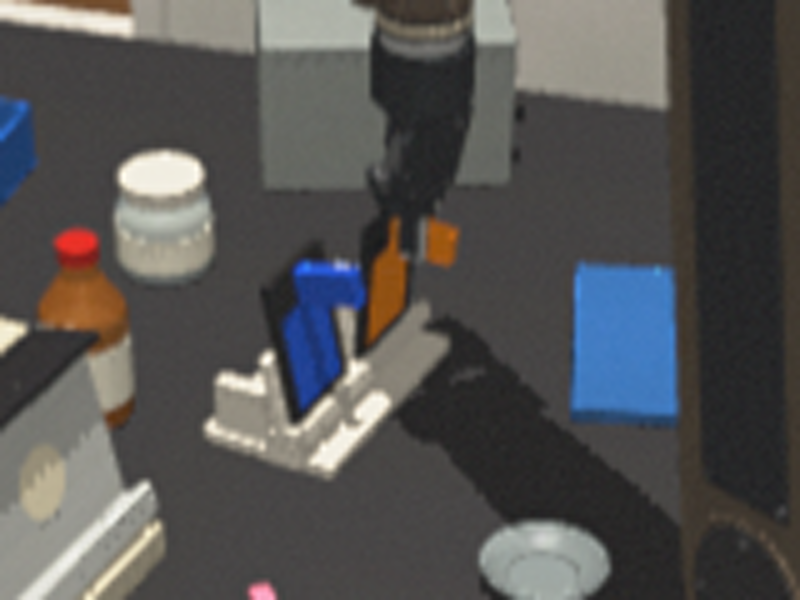

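View pics/wrist7.png

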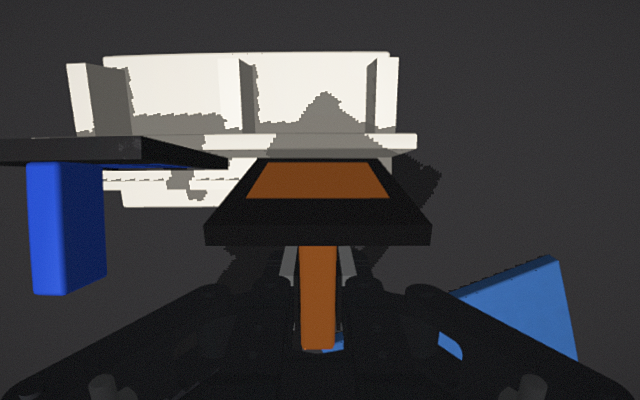

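The pivoting works: the amber plate's back is now visible from above at (318,180), so it is about upright. I'm continuing to roughly 10° forward and then firming the grip.

Call:
step_arm(targets=[[[0,-0.11,0,0.03,0],[0,-0.11,0,0.04,0],[0,-0.11,0,0.04,0],[0,-0.11,0,0.05,0],[0,0,0,0,0],[0,0,0,0,0]]])

```text
time: 11.9
eef_pos: [0.4641, -0.3419, 0.1088]
tcp_rot: [0.995, -0.098, -0.0, 0.0]
contact_force: [-1.2, 0.7, 5.5]
opening: 0.163
```

Call:
step_arm(targets=[[[0,0,0,0,0],[0,0,0,0,0],[0,0,0,0,0],[0,0,0,-0.2,0],[0,0,0,-0.4,0],[0,0,0,-0.6,0],[0,0,0,-0.6,0],[0,0,0,-0.4,0],[0,0,0,0,0],[0,0,0,0,0]]], squeeze=90)

```text
time: 12.73
eef_pos: [0.4641, -0.3412, 0.1956]
tcp_rot: [0.995, -0.098, -0.001, -0.0]
contact_force: [0.5, 0.2, -2.2]
opening: 0.147
```

```bash
cat >> h.py <<'E'
def tilt(yaw):
    """fit plate back face from wrist cam; returns"""
    c=load('wrist');P=cloud(c);im=c['pixels'].astype(int);z=P[...,2]
    s=get_state();M=R.from_quat(s['tcp_rot']).as_matrix()
    L=(P-s['eef_pos'])@M   # tool coords
    d=c['range_z']
    return c,P,L,im
E
python3 - <<'E'
from h import *
c=snap('wrist','wrist8.png')
c=snap('side'); cv2.imwrite('pics/side8.png',cv2.resize(c['pixels'][90:210,270:430,::-1],(800,600),interpolation=cv2.INTER_CUBIC))
plan((0.5076,-0.3493,0.112),-11.2)
c,P,L,im=tilt(0)
for v in range(100,260,10): print(v,L[v,318].round(4),im[v,318])
E
```

```text
t 12.83 pos [ 0.4634 -0.3404  0.1934] psi -11.21 open 0.146 F [ 0.2  1.3 -2.3] q6 0.96
shift units [1.14 0.01 2.03] n 2.33 turn units -0.0
100 [0.0739 0.0004 0.1049] [126 122 114]
110 [0.067  0.0004 0.1053] [97 95 89]
120 [0.0587 0.0005 0.1452] [95 92 88]
130 [0.0495 0.0006 0.1625] [136 132 124]
140 [0.0496 0.0002 0.0621] [125  71  31]
150 [0.0457 0.0001 0.0447] [121  68  26]
160 [0.0421 0.0001 0.0312] [124  68  27]
170 [0.0389 0.     0.0199] [120  66  25]
180 [ 0.0366 -0.      0.0068] [121  68  27]
190 [ 0.0342 -0.     -0.0028] [123  70  31]
200 [ 0.0327 -0.0001 -0.0138] [22 22 20]
210 [ 0.0308 -0.0001 -0.0209] [20 20 23]
220 [ 0.0289 -0.0001 -0.0274] [18 18 23]
230 [ 0.0274 -0.0002 -0.0338] [25 23 26]
240 [ 0.0254 -0.0002 -0.0379] [24 23 25]
250 [ 0.0213 -0.0002 -0.0369] [24 22 23]
```

View pics/side8.png

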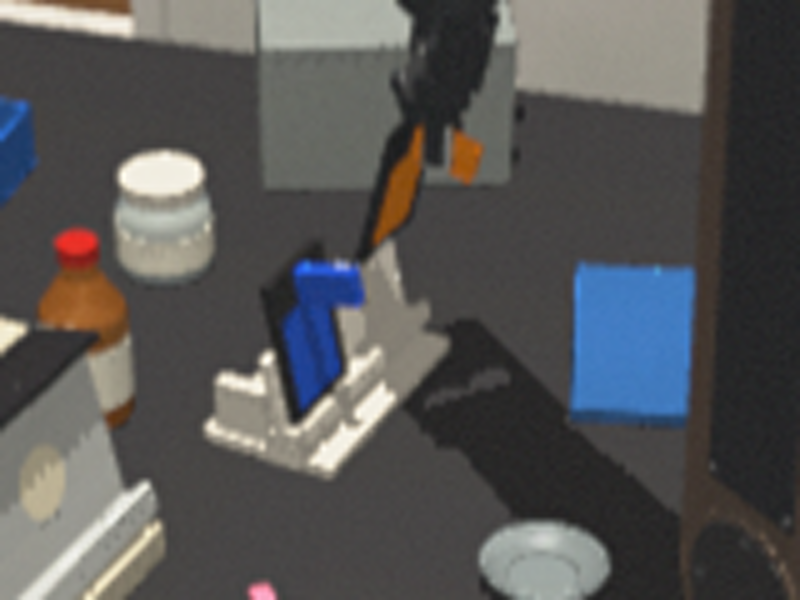

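View pics/wrist8.png

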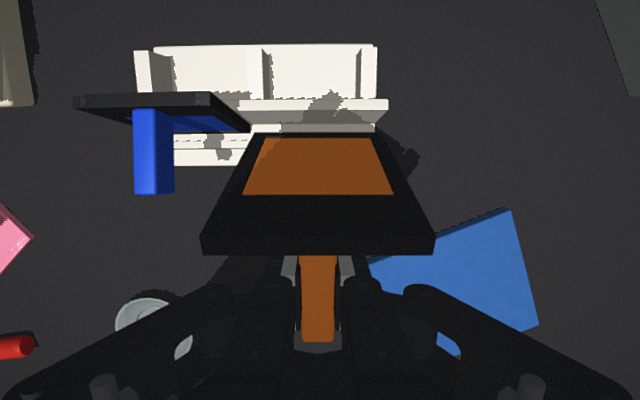

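The plate is out of the rack, tipped about 14° forward of vertical and centred in the fingers. The blue plate is undisturbed. I'm raising it and carrying it to a standoff in front of the lamp.

Call:
step_arm(targets=[[[0,0,0,-0.4,0],[0,0,0,-0.7,0],[0,0,0,-0.7,0],[0,-0.1,-0.4,-0.1,0],[0,-0.1,-0.7,0,0],[0,0,-0.8,0,0],[0,0,-0.8,0,0],[0,0,-0.8,0,0],[0,0,-0.8,0,0],[0,0,-0.8,0,0]]])

```text
time: 13.67
eef_pos: [0.4955, -0.1379, 0.2693]
tcp_rot: [0.995, -0.098, -0.002, -0.001]
contact_force: [1.0, 0.2, -1.0]
opening: 0.149
```

```bash
python3 - <<'E'
from h import *
plan((0.5456,0.0122,0.24),-10.1)
E
```

```text
t 13.67 pos [ 0.4955 -0.1379  0.2693] psi -11.22 open 0.149 F [ 1.   0.2 -1. ] q6 1.3
shift units [ 0.5  -3.92  0.74] n 4.02 turn units -0.22
```

Call:
step_arm(targets=[[[0,0.1,-0.75,0,-0.11],[0,0.1,-0.75,0,-0.11],[0,0.1,-0.75,0.1,0],[0,0.1,-0.7,0.2,0],[0,0.1,-0.4,0.2,0],[0,0,-0.15,0.1,0],[0,0,0,0,0],[0,0,0,0,0]]])

```text
time: 14.33
eef_pos: [0.5408, -0.006, 0.2464]
tcp_rot: [0.996, -0.088, -0.002, 0.0]
contact_force: [0.6, 0.1, -1.9]
opening: 0.148
```

```bash
python3 - <<'E'
from h import *
c=snap('wrist','wrist9.png')
snap('top');c=snap('side'); cv2.imwrite('pics/side9.png',cv2.resize(c['pixels'][100:250,190:390,::-1],(800,600),interpolation=cv2.INTER_CUBIC))
plan((0.5456,0.0122,0.24),-10.1)
c,P,L,im=tilt(0)
for v in range(60,260,8): print(v,L[v,318].round(4),P[v,318].round(4))
E
```

```text
t 14.48 pos [ 0.5417 -0.0069  0.2484] psi -10.19 open 0.144 F [-0.1 -0.5 -1.8] q6 1.55
shift units [ 0.01 -0.49  0.21] n 0.53 turn units -0.02
60 [ 0.1035 -0.0014  0.1526] [ 0.6438 -0.0239  0.0958]
68 [ 0.0995 -0.0013  0.1739] [ 0.6398 -0.0233  0.0745]
76 [ 0.0948 -0.0013  0.1978] [ 0.6352 -0.0225  0.0505]
84 [ 0.0878 -0.0013  0.2034] [ 0.6284 -0.0213  0.045 ]
92 [ 0.0803 -0.0013  0.2006] [ 0.621  -0.0199  0.0478]
100 [ 0.0726 -0.0013  0.1883] [ 0.6134 -0.0186  0.0601]
108 [ 0.0652 -0.0013  0.2189] [ 0.6061 -0.0173  0.0295]
116 [ 0.0564 -0.0012  0.2474] [ 0.5975 -0.0158  0.0009]
124 [ 0.0477 -0.0012  0.248 ] [ 5.889e-01 -1.430e-02  4.000e-04]
132 [ 0.0513 -0.0014  0.0782] [ 0.5924 -0.0146  0.1702]
140 [ 0.0475 -0.0015  0.0656] [ 0.5887 -0.0139  0.1827]
148 [ 0.0442 -0.0015  0.0529] [ 0.5854 -0.0133  0.1955]
156 [ 0.0412 -0.0015  0.0421] [ 0.5825 -0.0128  0.2062]
164 [ 0.0387 -0.0015  0.0314] [ 0.58   -0.0123  0.217 ]
172 [ 0.0366 -0.0015  0.0207] [ 0.5779 -0.0119  0.2277]
180 [ 0.0343 -0.0015  0.0133] [ 0.5757 -0.0115  0.2351]
188 [ 0.0328 -0.0015  0.0034] [ 0.5743 -0.0112  0.245 ]
196 [ 0.0316 -0.0016 -0.0053] [ 0.573  -0.011   0.2537]
204 [ 0.0304 -0.0016 -0.013 ] [ 0.5719 -0.0107  0.2614]
212 [ 0.0289 -0.0016 -0.0185] [ 0.5703 -0.0105  0.2668]
220 [ 0.0279 -0.0016 -0.025 ] [ 0.5694 -0.0103  0.2733]
228 [ 0.0265 -0.0016 -0.0292] [ 0.568  -0.01    0.2776]
236 [ 0.0251 -0.0016 -0.0333] [ 0.5667 -0.0098  0.2817]
244 [ 0.0221 -0.0016 -0.033 ] [ 0.5637 -0.0093  0.2814]
252 [ 0.0188 -0.0016 -0.0321] [ 0.5604 -0.0087  0.2805]
```

View pics/side9.png

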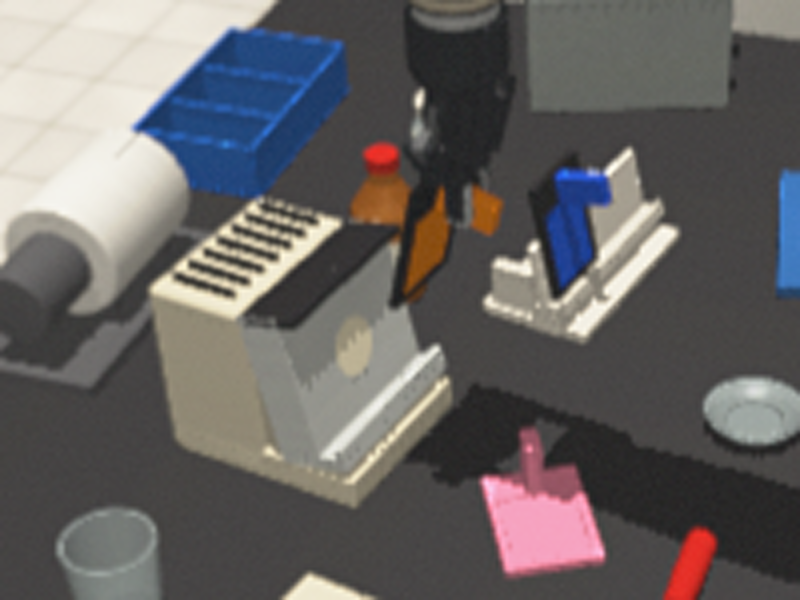

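View pics/wrist9.png

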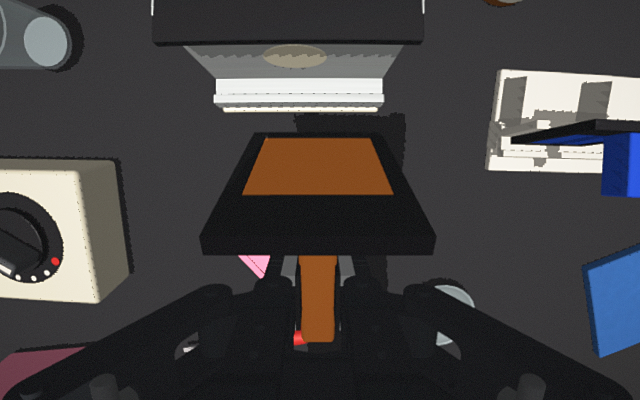

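The lamp lip spans columns 215–382 with the plate above at column 318. I'll get the lamp's mid-width in tool coordinates.

```bash
python3 - <<'E'
from h import *
c,P,L,im=tilt(0);z=P[...,2]
m=np.zeros(z.shape,bool);m[70:106,190:410]=1
mm=m&(z>.043)&(z<.064)
q=(L[mm][:,:2]*1000).astype(np.float32);print(cv2.minAreaRect(q))
for v in (84,90,100): 
  r=np.where(mm[v])[0];print(v,r.min(),r.max(),L[v,r.min()],L[v,r.max()])
# window centroid
w=np.zeros(z.shape,bool);w[45:75,255:335]=1
w&=(im[...,0]-im[...,2]>25);r=np.argwhere(w);print(r[:,1].min(),r[:,1].max(),L[w].mean(0))
# plate edges
for v in (200,245): 
  r=np.where((L[v,:,2]<.09)&(im[v].max(1)<60)&(np.arange(640)>195)&(np.arange(640)<440))[0];print(v,r.min(),r.max(),L[v,r.min()],L[v,r.max()])
# tab in tool
for v in (270,290,310,330): 
  r=np.where((im[v,:,0]>90)&(im[v,:,0]-im[v,:,2]>60))[0];r=r[(r>290)&(r<345)];print(v,r.min(),r.max(),L[v,int(r.mean())])
for u in (250,300,360):
  print([tuple(L[v,u].round(4)) for v in range(56,112,4)])
E
```

```text
((82.92711639404297, -20.385833740234375), (29.511890411376953, 160.52117919921875), 0.14857181906700134)
84 216 381 [ 0.08834168 -0.09950645  0.20195981] [0.08809955 0.05941    0.20339725]
90 216 381 [ 0.08277325 -0.09993251  0.20216115] [0.0824126  0.05922138 0.20103024]
100 213 383 [ 0.07320091 -0.09995408  0.19017729] [0.07290702 0.05945254 0.18967325]
264 325 [ 0.10300133 -0.01951835  0.15113888]
200 217 417 [ 0.03109019 -0.04183755 -0.00976443] [ 0.0309467   0.0381115  -0.00910893]
245 201 434 [ 0.02182553 -0.04130789 -0.03356474] [ 0.02171774  0.03792236 -0.03321091]
270 301 334 [ 0.00891629 -0.00193007 -0.02623727]
290 301 333 [ 1.44528228e-05 -1.93083453e-03 -2.52321035e-02]
310 302 333 [-0.01088427 -0.00193461 -0.02197009]
330 296 333 [-0.02252931 -0.00318746 -0.01893229]
[(np.float64(0.1059), np.float64(-0.0551), np.float64(0.1461)), (np.float64(0.1041), np.float64(-0.057), np.float64(0.1557)), (np.float64(0.102), np.float64(-0.0587), np.float64(0.1643)), (np.float64(0.0997), np.float64(-0.0605), np.float64(0.1731)), (np.float64(0.0974), np.float64(-0.0628), np.float64(0.1
[... 1613 characters left out ...]
, np.float64(0.1641)), (np.float64(0.0996), np.float64(0.0352), np.float64(0.1739)), (np.float64(0.0972), np.float64(0.0365), np.float64(0.1839)), (np.float64(0.0946), np.float64(0.0379), np.float64(0.1949)), (np.float64(0.0916), np.float64(0.0389), np.float64(0.2027)), (np.float64(0.0879), np.float64(0.039), np.float64(0.202)), (np.float64(0.0842), np.float64(0.039), np.float64(0.2016)), (np.float64(0.0804), np.float64(0.0391), np.float64(0.2012)), (np.float64(0.0764), np.float64(0.0377), np.float64(0.1892)), (np.float64(0.0727), np.float64(0.0377), np.float64(0.1881)), (np.float64(0.0692), np.float64(0.039), np.float64(0.1979)), (np.float64(0.0653), np.float64(0.0416), np.float64(0.2188))]
```

Seat relative to the tool: x 93.5, y −20.3, z 203.5 mm. Plate's lower back corner: x 51.8, y −1.7, z 78.5 mm. I'm aligning and then lowering to just above the groove.

Call:
step_arm(targets=[[[0,0,-0.25,0,0],[0,0,-0.22,0,0],[0,0.2,0,0.3,0],[0,0.4,0,0.5,0],[0,0.3,0,0.6,0],[0,0.1,0,0.6,0],[0,0,0,0.35,0],[0,0,0,0.1,0],[0,0,0,0,0],[0,0,0,0,0]]])

```text
time: 15.32
eef_pos: [0.585, 0.006, 0.1512]
tcp_rot: [0.996, -0.088, 0.001, 0.0]
contact_force: [-0.2, 0.3, -3.3]
opening: 0.143
```

```bash
python3 - <<'E'
from h import *
c=snap('wrist','wrist10.png')
c=snap('side'); cv2.imwrite('pics/side10.png',cv2.resize(c['pixels'][110:230,210:370,::-1],(800,600),interpolation=cv2.INTER_CUBIC))
plan((0.5456,0.0122,0.24),-10.1)
c,P,L,im=tilt(0)
for u in (200,240,318,390,430):
  print(u,[tuple(L[v,u].round(4)) for v in range(90,150,5)])
E
```

```text
t 15.42 pos [0.5855 0.0057 0.1522] psi -10.1 open 0.147 F [-0.7  0.9 -1.6] q6 1.58
shift units [-1.    0.02 -2.2 ] n 2.42 turn units 0.0
200 [(np.float64(0.0732), np.float64(-0.041), np.float64(-0.0211)), (np.float64(0.0716), np.float64(-0.041), np.float64(-0.0213)), (np.float64(0.0699), np.float64(-0.0405), np.float64(-0.0232)), (np.float64(0.0682), np.float64(-0.0406), np.float64(-0.0235)), (np.float64(0.0666), np.float64(-0.0407), np.float64(-0.0235)), (np.float64(0.065), np.float64(-0.0405), np.float64(-0.0244)), (np.float64(0.0631), np.float64(-0.0429), np.float64(-0.0177)), (np.float64(0.053), np.float64(-0.1007), np.float64(0.1516)), (np.float64(0.0487), np.float64(-0.1017), np.float64(0.1533)), (np.float64(0.0445), np.float64(-0.1017), np.float64(0.1524)), (np.float64(0.0402), np.float64(-0.1024), np.float64(0.1533)), (np.float64(0.0359), np.float64(-0.1027), np.float64(0.1532))]
240 [(np.float64(0.073), np.float64(-0.0272), np.float64(-0.0212)), (np.float64(0.0713), np.float64(-0.0269), np.float64(-0.023)), (np.float64(0.0697), np.float64(-0.0273), np.float64(-0.0217)), (np.
[... 2131 characters left out ...]
oat64(-0.0226)), (np.float64(0.0714), np.float64(0.037), np.float64(-0.022)), (np.float64(0.0697), np.float64(0.0367), np.float64(-0.0233)), (np.float64(0.0681), np.float64(0.0368), np.float64(-0.0234)), (np.float64(0.0665), np.float64(0.0368), np.float64(-0.0237)), (np.float64(0.0648), np.float64(0.0367), np.float64(-0.0245)), (np.float64(0.0629), np.float64(0.039), np.float64(-0.0178)), (np.float64(0.0557), np.float64(0.0745), np.float64(0.091)), (np.float64(0.0513), np.float64(0.0803), np.float64(0.1081)), (np.float64(0.0477), np.float64(0.0808), np.float64(0.1087)), (np.float64(0.0443), np.float64(0.0803), np.float64(0.1063)), (np.float64(0.0408), np.float64(0.0802), np.float64(0.1051))]
```

View pics/side10.png

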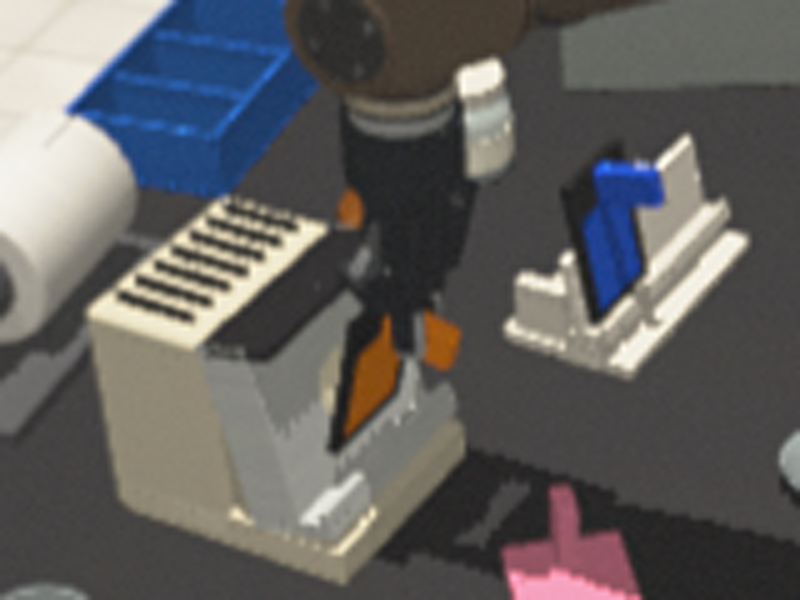

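View pics/wrist10.png

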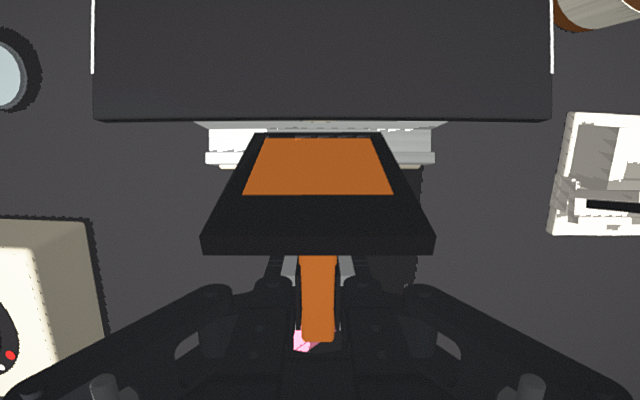

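The plate's lower edge is right above the groove (corner x≈52 mm, z≈108 mm; plate edge x≈52 mm, z≈79 mm in tool axes). I'm lowering about 25 mm.

Call:
step_arm(targets=[[[0,-0.03,0,0.15,0],[0,0,0,0.15,0],[0,0,0,0.15,0],[0,0,0,0.1,0],[0,0,0,0.05,0],[0,0,0,0,0]]])

```text
time: 15.92
eef_pos: [0.5828, 0.006, 0.1254]
tcp_rot: [0.996, -0.088, -0.001, -0.0]
contact_force: [-0.1, -0.9, -2.0]
opening: 0.142
```

```bash
python3 - <<'E'
from h import *
c=snap('wrist','wrist11.png')
c=snap('side'); cv2.imwrite('pics/side11.png',cv2.resize(c['pixels'][110:230,210:370,::-1],(800,600),interpolation=cv2.INTER_CUBIC))
plan((0.5456,0.0122,0.24),-10.1)
c,P,L,im=tilt(0)
for u in (240,318,390):
  print(u,[tuple(L[v,u].round(4)) for v in range(90,240,10)])
E
```

```text
t 16.02 pos [0.5833 0.0059 0.1261] psi -10.1 open 0.146 F [-0.1 -0.3 -1.7] q6 1.58
shift units [-0.96  0.01 -2.85] n 3.0 turn units -0.0
240 [(np.float64(0.0718), np.float64(-0.0213), np.float64(-0.0482)), (np.float64(0.0692), np.float64(-0.021), np.float64(-0.05)), (np.float64(0.0667), np.float64(-0.0213), np.float64(-0.0494)), (np.float64(0.0604), np.float64(-0.0444), np.float64(0.0535)), (np.float64(0.053), np.float64(-0.0513), np.float64(0.0827)), (np.float64(0.0469), np.float64(-0.0509), np.float64(0.0794)), (np.float64(0.0406), np.float64(-0.0509), np.float64(0.0779)), (np.float64(0.0412), np.float64(-0.0405), np.float64(0.0311)), (np.float64(0.0386), np.float64(-0.0376), np.float64(0.0173)), (np.float64(0.0361), np.float64(-0.0353), np.float64(0.0061)), (np.float64(0.0339), np.float64(-0.0333), np.float64(-0.0035)), (np.float64(0.0315), np.float64(-0.0319), np.float64(-0.0108)), (np.float64(0.0295), np.float64(-0.0304), np.float64(-0.0178)), (np.float64(0.028), np.float64(-0.0289), np.float64(-0.0252)), (np.float64(0.0265), np.float64(-0.0277), np.float64(-0.0314))]
318 [(np.f
[... 1182 characters left out ...]
.float64(0.0551)), (np.float64(0.053), np.float64(0.0456), np.float64(0.0806)), (np.float64(0.0467), np.float64(0.0458), np.float64(0.0797)), (np.float64(0.0404), np.float64(0.0459), np.float64(0.0786)), (np.float64(0.0411), np.float64(0.036), np.float64(0.0311)), (np.float64(0.0384), np.float64(0.0334), np.float64(0.0174)), (np.float64(0.0358), np.float64(0.0314), np.float64(0.007)), (np.float64(0.0329), np.float64(0.0301), np.float64(0.0001)), (np.float64(0.0316), np.float64(0.0278), np.float64(-0.0114)), (np.float64(0.0296), np.float64(0.0265), np.float64(-0.0185)), (np.float64(0.028), np.float64(0.0252), np.float64(-0.0252)), (np.float64(0.0266), np.float64(0.0239), np.float64(-0.0318))]
```

View pics/side11.png

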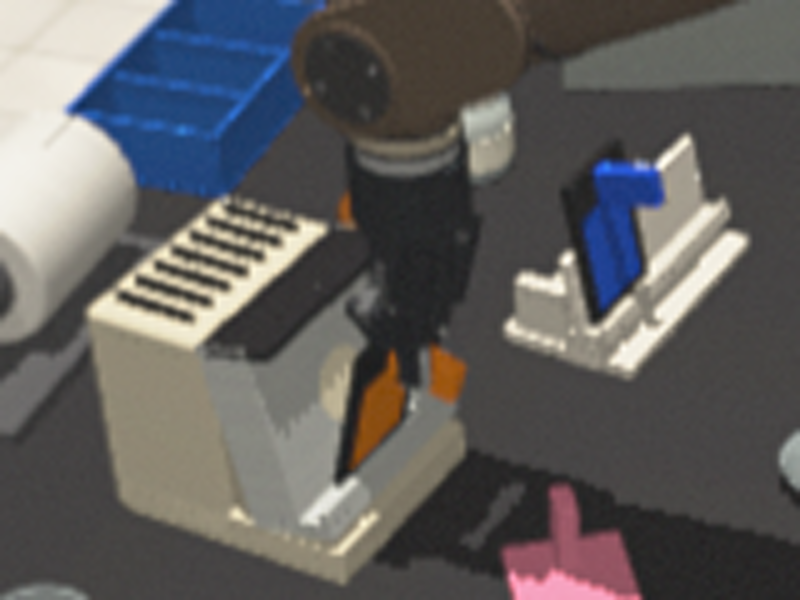

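View pics/wrist11.png

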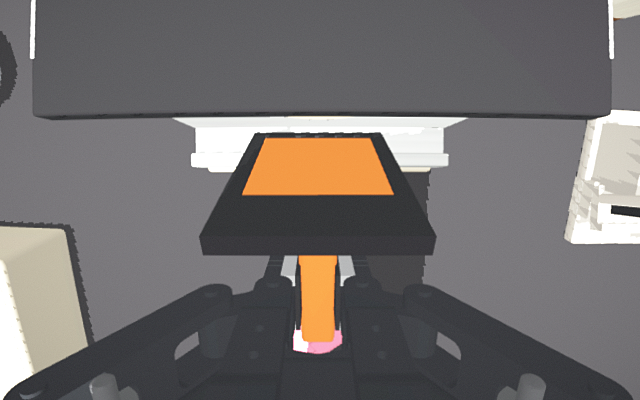

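The lower edge is inside the groove, just above its floor. I'll lower a touch until contact.

Call:
step_arm(targets=[[[0,0.02,0,0.05,0],[0,0,0,0.05,0],[0,0,0,0.05,0],[0,0,0,0,0]]])

```text
time: 16.35
eef_pos: [0.5852, 0.0057, 0.1238]
tcp_rot: [0.996, -0.088, 0.001, 0.0]
contact_force: [-5.4, 0.9, 11.8]
opening: 0.149
```

```bash
python3 - <<'E'
from h import *
plan((0.5833,0.0059,0.1261),-10.1)
E
```

```text
t 16.35 pos [0.5852 0.0057 0.1238] psi -10.09 open 0.149 F [-5.4  0.9 11.8] q6 1.58
shift units [-0.05  0.   -0.06] n 0.07 turn units 0.0
```

Firm contact (12 N up). I'm loosening the grip to 20 N and swinging the top back in an arc about the lower edge, first half only.

Call:
step_arm(targets=[[[0,0,0,0,0],[0,0,0,0,0],[0,0.13,0,-0.06,0],[0,0.13,0,-0.06,0],[0,0.14,0,-0.05,0],[0,0.14,0,-0.04,0],[0,0,0,0,0]]], squeeze=20)

```text
time: 16.93
eef_pos: [0.6022, 0.0027, 0.1294]
tcp_rot: [0.996, -0.088, -0.006, -0.0]
contact_force: [-10.6, 1.2, 9.6]
opening: 0.146
```

```bash
python3 - <<'E'
from h import *
c=snap('wrist','wrist12.png')
c=snap('side'); cv2.imwrite('pics/side12.png',cv2.resize(c['pixels'][110:230,210:370,::-1],(800,600),interpolation=cv2.INTER_CUBIC))
plan((0.5852,0.0057,0.1238),-10.1)
c,P,L,im=tilt(0)
for u in (240,318,390):
  print(u,[tuple(L[v,u].round(4)) for v in range(90,260,10)])
E
```

```text
t 17.03 pos [0.6021 0.0027 0.1294] psi -10.08 open 0.147 F [-9.7  1.3  8.5] q6 1.58
shift units [-0.43  0.    0.14] n 0.45 turn units 0.0
240 [(np.float64(0.0727), np.float64(-0.0227), np.float64(-0.0422)), (np.float64(0.0699), np.float64(-0.0227), np.float64(-0.0432)), (np.float64(0.0672), np.float64(-0.0227), np.float64(-0.0438)), (np.float64(0.0645), np.float64(-0.0226), np.float64(-0.0449)), (np.float64(0.0617), np.float64(-0.0229), np.float64(-0.0442)), (np.float64(0.059), np.float64(-0.0227), np.float64(-0.0456)), (np.float64(0.0562), np.float64(-0.0229), np.float64(-0.0457)), (np.float64(0.0534), np.float64(-0.0229), np.float64(-0.0463)), (np.float64(0.0506), np.float64(-0.0229), np.float64(-0.0468)), (np.float64(0.0477), np.float64(-0.0231), np.float64(-0.047)), (np.float64(0.0309), np.float64(-0.0368), np.float64(0.0105)), (np.float64(0.0299), np.float64(-0.0338), np.float64(-0.0033)), (np.float64(0.0291), np.float64(-0.0312), np.float64(-0.0151)), (np.float64(0.0281), np.float64(-0.0292), np.float64(-0.0245)), (np.float64(0.0271), np.float64(-0.0276), np.float64(-0.0322)), 
[... 1588 characters left out ...]
0.0444)), (np.float64(0.0559), np.float64(0.0199), np.float64(-0.0443)), (np.float64(0.0533), np.float64(0.0197), np.float64(-0.0459)), (np.float64(0.0504), np.float64(0.0199), np.float64(-0.0459)), (np.float64(0.0479), np.float64(0.0196), np.float64(-0.048)), (np.float64(0.0311), np.float64(0.0323), np.float64(0.0093)), (np.float64(0.0296), np.float64(0.0299), np.float64(-0.0028)), (np.float64(0.0287), np.float64(0.0276), np.float64(-0.0142)), (np.float64(0.0278), np.float64(0.0256), np.float64(-0.0239)), (np.float64(0.0271), np.float64(0.0239), np.float64(-0.0325)), (np.float64(0.0236), np.float64(0.0241), np.float64(-0.0328)), (np.float64(0.0194), np.float64(0.0245), np.float64(-0.0319))]
```

View pics/side12.png

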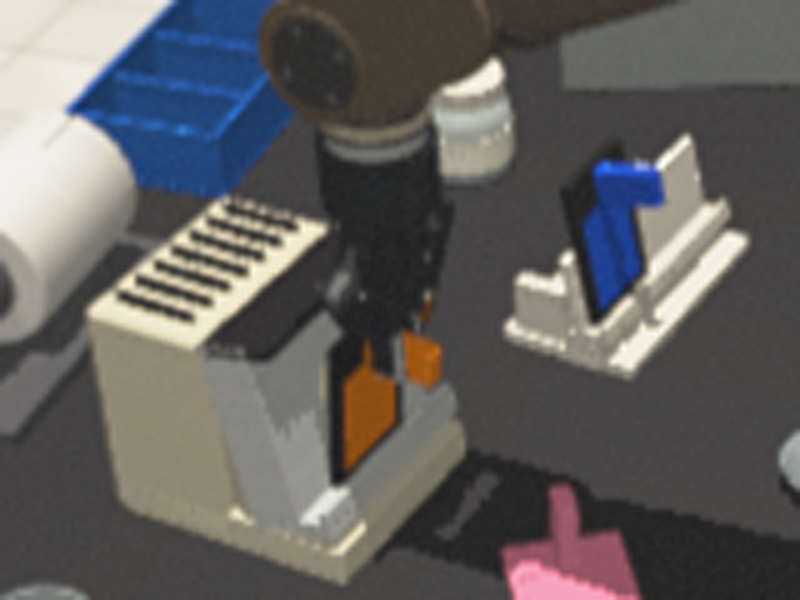

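View pics/wrist12.png

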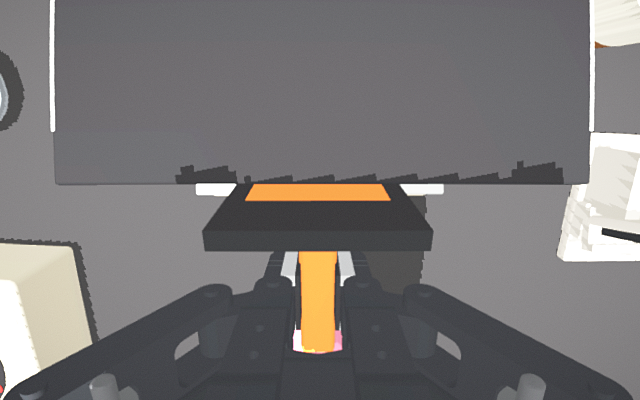

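Now about 5° forward, with the top at 162 mm (below the visor's underside at 168). I'm continuing the swing.

Call:
step_arm(targets=[[[0,0.14,0,-0.03,0],[0,0.14,0,-0.03,0],[0,0.14,0,-0.02,0],[0,0.14,0,-0.01,0],[0,0,0,0,0]]])

```text
time: 17.45
eef_pos: [0.6253, -0.0014, 0.1327]
tcp_rot: [0.996, -0.088, -0.004, -0.0]
contact_force: [-6.9, -0.1, 6.4]
opening: 0.147
```

```bash
python3 - <<'E'
from h import *
c=snap('wrist','wrist13.png')
c=snap('side'); cv2.imwrite('pics/side13.png',cv2.resize(c['pixels'][110:230,210:370,::-1],(800,600),interpolation=cv2.INTER_CUBIC))
plan((0.5852,0.0057,0.1238),-10.1)
c,P,L,im=tilt(0)
for u in (240,318,390):
  print(u,[tuple(L[v,u].round(4)) for v in range(180,260,8)])
E
```

```text
t 17.55 pos [ 0.6252 -0.0014  0.1327] psi -10.09 open 0.142 F [-6.5  1.   5.1] q6 1.58
shift units [-1.01  0.    0.23] n 1.04 turn units 0.0
240 [(np.float64(0.0459), np.float64(-0.0251), np.float64(-0.0381)), (np.float64(0.0438), np.float64(-0.0249), np.float64(-0.0398)), (np.float64(0.0415), np.float64(-0.0248), np.float64(-0.0408)), (np.float64(0.0386), np.float64(-0.0252), np.float64(-0.0399)), (np.float64(0.0362), np.float64(-0.0252), np.float64(-0.0406)), (np.float64(0.0342), np.float64(-0.0249), np.float64(-0.0425)), (np.float64(0.0319), np.float64(-0.0248), np.float64(-0.0434)), (np.float64(0.0288), np.float64(-0.0253), np.float64(-0.0421)), (np.float64(0.0265), np.float64(-0.0252), np.float64(-0.0432)), (np.float64(0.024), np.float64(-0.0253), np.float64(-0.0437))]
318 [(np.float64(0.0459), np.float64(-0.0007), np.float64(-0.0381)), (np.float64(0.0435), np.float64(-0.0007), np.float64(-0.039)), (np.float64(0.0414), np.float64(-0.0007), np.float64(-0.0408)), (np.float64(0.0386), np.float64(-0.0007), np.float64(-0.04)), (np.float64(0.036), np.float64(-0.0008), np.float64(-0.03
[... 257 characters left out ...]
)), (np.float64(0.0243), np.float64(-0.0008), np.float64(-0.0442))]
390 [(np.float64(0.0461), np.float64(0.0215), np.float64(-0.0393)), (np.float64(0.0436), np.float64(0.0216), np.float64(-0.0395)), (np.float64(0.0414), np.float64(0.0215), np.float64(-0.0407)), (np.float64(0.039), np.float64(0.0215), np.float64(-0.0414)), (np.float64(0.0363), np.float64(0.0217), np.float64(-0.041)), (np.float64(0.0338), np.float64(0.0218), np.float64(-0.0414)), (np.float64(0.0312), np.float64(0.0219), np.float64(-0.0415)), (np.float64(0.0284), np.float64(0.0221), np.float64(-0.0413)), (np.float64(0.0262), np.float64(0.0219), np.float64(-0.0426)), (np.float64(0.0235), np.float64(0.0221), np.float64(-0.0426))]
```

View pics/side13.png

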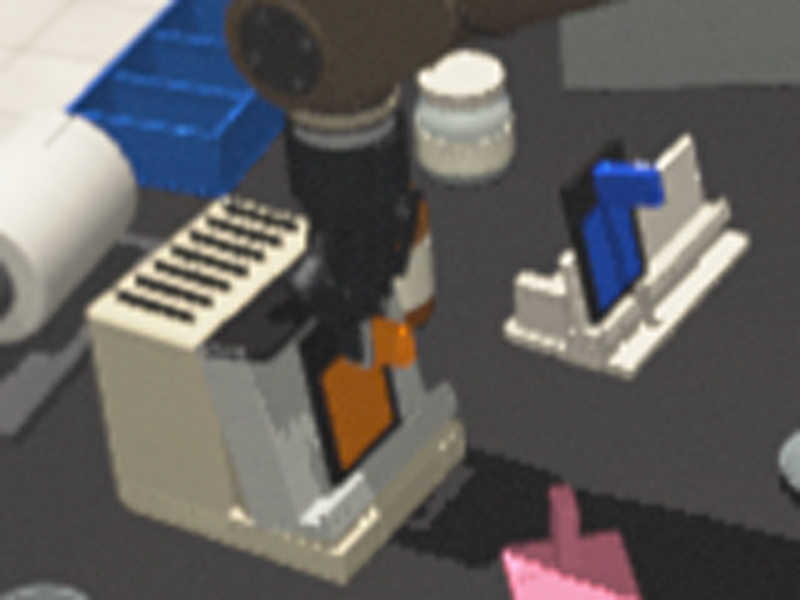

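View pics/wrist13.png

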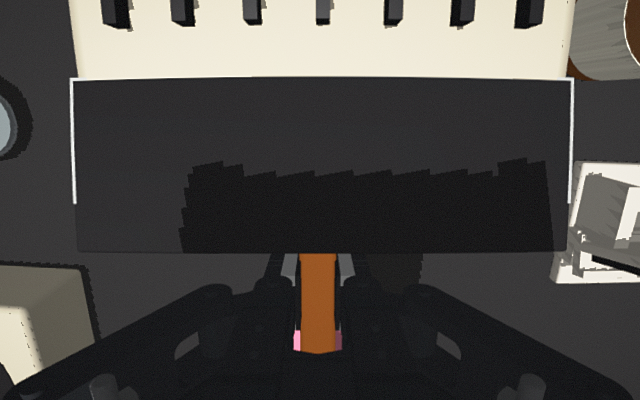

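The plate's top is now under the visor. A few more millimetres remain to flush.

Call:
step_arm(targets=[[[0,0.08,0,0,0],[0,0.08,0,0.01,0],[0,0.05,0,0.01,0],[0,0,0,0,0]]])

```text
time: 17.88
eef_pos: [0.6332, -0.0027, 0.1321]
tcp_rot: [0.996, -0.088, -0.005, -0.0]
contact_force: [-7.7, -0.1, 5.7]
opening: 0.143
```

```bash
python3 - <<'E'
from h import *
c=snap('side'); cv2.imwrite('pics/side14.png',cv2.resize(c['pixels'][110:230,210:370,::-1],(800,600),interpolation=cv2.INTER_CUBIC))
plan((0.5852,0.0057,0.1238),-10.1)
E
```

```text
t 17.93 pos [ 0.6332 -0.0027  0.1321] psi -10.06 open 0.146 F [-8.2  1.4  5.8] q6 1.58
shift units [-1.22  0.    0.22] n 1.23 turn units 0.01
```

View pics/side14.png

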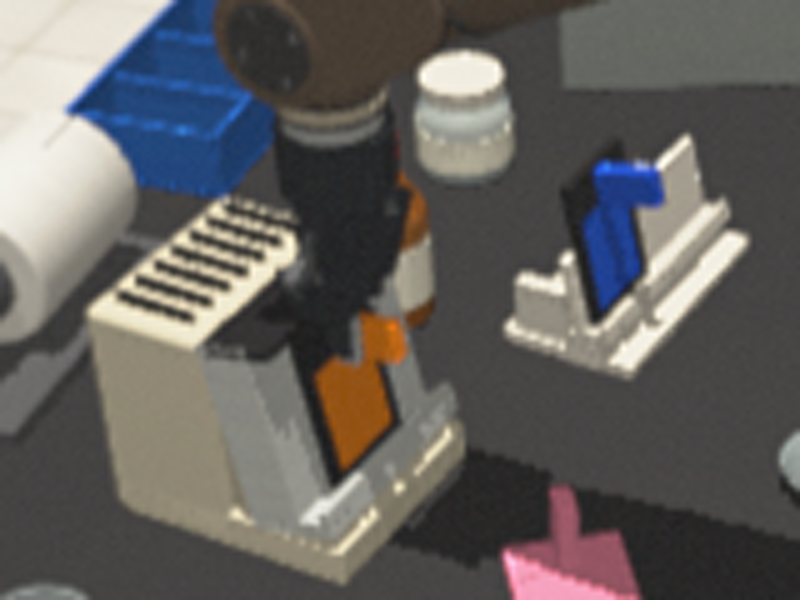

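Call:
step_arm(targets=[[[0,0.05,0,0,0],[0,0.05,0,0,0],[0,0,0,0,0]]])

```text
time: 18.18
eef_pos: [0.6332, -0.0028, 0.132]
tcp_rot: [0.996, -0.087, -0.01, -0.0]
contact_force: [-23.0, 2.3, 14.2]
opening: 0.146
```

```bash
python3 - <<'E'
from h import *
c=snap('wrist','wrist15.png')
c,P,L,im=tilt(0)
plan((0.5852,0.0057,0.1238),-10.1)
print([tuple(L[v,318].round(4)) for v in range(230,340,8)])
E
```

```text
t 18.23 pos [ 0.6333 -0.0028  0.132 ] psi -10.03 open 0.143 F [-22.6   3.3  13.1] q6 1.58
shift units [-1.22  0.    0.23] n 1.24 turn units 0.01
[(np.float64(0.03), np.float64(-0.0008), np.float64(-0.0404)), (np.float64(0.0279), np.float64(-0.0008), np.float64(-0.0419)), (np.float64(0.0253), np.float64(-0.0008), np.float64(-0.0422)), (np.float64(0.0228), np.float64(-0.0008), np.float64(-0.0427)), (np.float64(0.0199), np.float64(-0.0008), np.float64(-0.0426)), (np.float64(0.0175), np.float64(-0.0008), np.float64(-0.0433)), (np.float64(0.0149), np.float64(-0.0008), np.float64(-0.0438)), (np.float64(0.0025), np.float64(-0.0008), np.float64(-0.027)), (np.float64(-0.0001), np.float64(-0.0008), np.float64(-0.0284)), (np.float64(-0.0038), np.float64(-0.0008), np.float64(-0.0278)), (np.float64(-0.0072), np.float64(-0.0008), np.float64(-0.0281)), (np.float64(-0.0102), np.float64(-0.0008), np.float64(-0.029)), (np.float64(-0.0132), np.float64(-0.0008), np.float64(-0.0297)), (np.float64(-0.0168), np.float64(-0.0008), np.float64(-0.0299))]
```

View pics/wrist15.png

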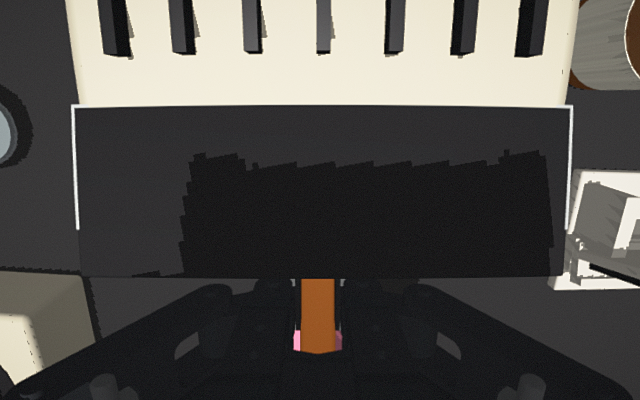

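Firm stop (23 N): the plate is against the face. The plate's y offset in the tool is −0.8 mm. I'm easing off, releasing and retreating to the front.

Call:
step_arm(targets=[[[0,-0.1,0,-0.05,0],[0,0,0,0,0],[0.3,0,0,0,0],[0.5,0,0,0,0],[0.5,0,0,0,0],[0.5,0,0,0,0],[0.5,0,0,0,0]]])

```text
time: 18.82
eef_pos: [0.6351, -0.0032, 0.1332]
tcp_rot: [0.996, -0.088, -0.001, -0.0]
contact_force: [-5.3, 1.2, -0.7]
opening: 0.495
```

```bash
python3 - <<'E'
from h import *
c=snap('wrist','wrist16.png')
c=snap('side'); cv2.imwrite('pics/side16.png',cv2.resize(c['pixels'][110:230,210:370,::-1],(800,600),interpolation=cv2.INTER_CUBIC))
plan((0.5852,0.0057,0.1238),-10.1)
c,P,L,im=tilt(0)
print([tuple(L[v,318].round(4)) for v in range(270,350,8)])
E
```

```text
t 18.92 pos [ 0.6351 -0.0032  0.1332] psi -10.1 open 0.495 F [-5.4  1.2  0.8] q6 1.58
shift units [-1.27 -0.    0.24] n 1.29 turn units -0.0
[(np.float64(0.017), np.float64(-0.0008), np.float64(-0.0424)), (np.float64(0.0147), np.float64(-0.0008), np.float64(-0.0434)), (np.float64(0.0012), np.float64(-0.0008), np.float64(-0.0246)), (np.float64(-0.0002), np.float64(-0.0008), np.float64(-0.0282)), (np.float64(-0.0039), np.float64(-0.0008), np.float64(-0.0277)), (np.float64(-0.0074), np.float64(-0.0008), np.float64(-0.0277)), (np.float64(-0.011), np.float64(-0.0008), np.float64(-0.0277)), (np.float64(-0.0139), np.float64(-0.0008), np.float64(-0.0288)), (np.float64(-0.0161), np.float64(-0.0008), np.float64(-0.0307)), (np.float64(-0.0197), np.float64(-0.0008), np.float64(-0.0308))]
```

View pics/wrist16.png

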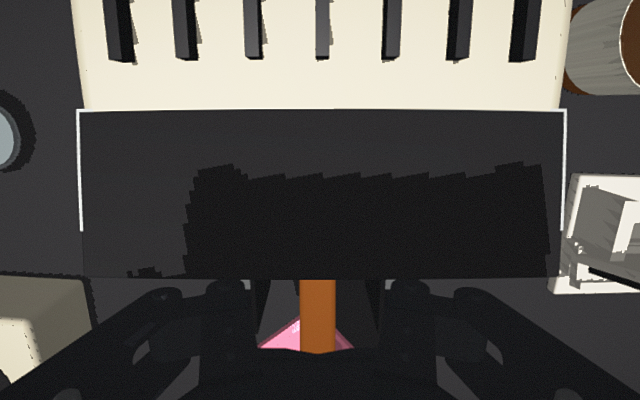

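View pics/side16.png

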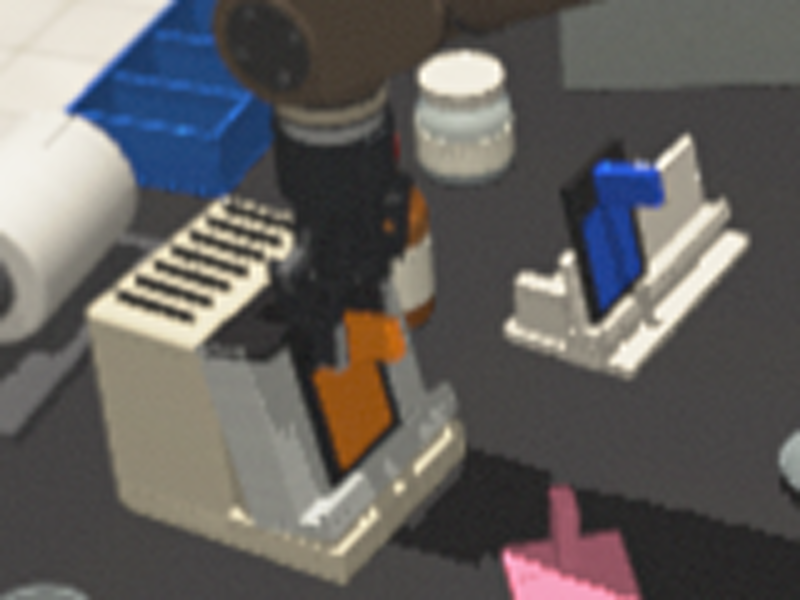

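A 5 N push remains with open fingers, so I'm backing straight out along −x and looking.

Call:
step_arm(targets=[[[0.5,-0.15,0,0,0],[0.5,-0.3,0,0,0],[0.5,-0.5,0,0,0],[0.5,-0.7,0,0,0],[0.5,-0.7,0,0,0],[0.5,-0.3,0,-0.3,0],[0.5,0,0,-0.7,0],[0.5,0,0,-0.7,0],[0.5,0,0,-0.5,0],[0.5,0,0,0,0]]])

```text
time: 19.75
eef_pos: [0.5353, 0.0146, 0.2284]
tcp_rot: [0.996, -0.088, 0.008, 0.001]
contact_force: [0.3, 0.0, 1.1]
opening: 0.496
```

```bash
python3 - <<'E'
from h import *
c=snap('wrist','wrist17.png')
c=snap('side'); cv2.imwrite('pics/side17.png',cv2.resize(c['pixels'][110:230,210:370,::-1],(800,600),interpolation=cv2.INTER_CUBIC))
plan((0.535,0.3195,0.25),49)
E
```

```text
t 19.85 pos [0.5326 0.0149 0.223 ] psi -10.11 open 0.502 F [ 0.7  0.7 -0.6] q6 1.58
shift units [-1.27 -7.51 -0.68] n 7.64 turn units -11.82
```

View pics/wrist17.png

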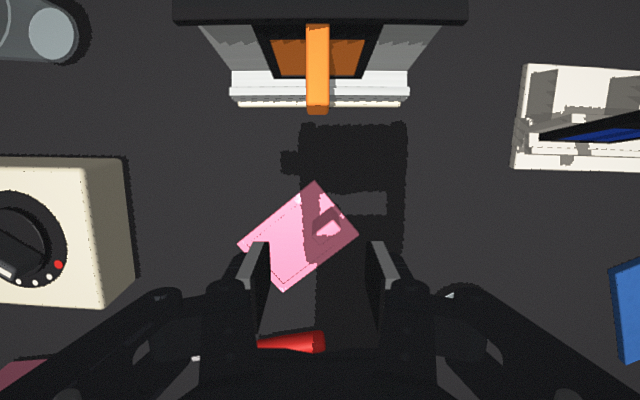

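View pics/side17.png

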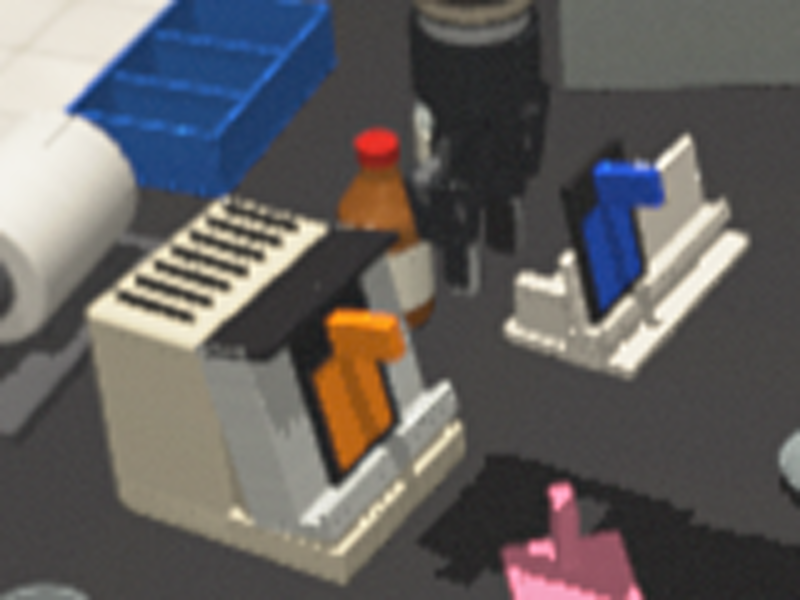

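The plate stands in the groove under the visor. I'll check how flush it is by fitting planes to the plate and the lamp face.

```bash
cat > chk.py <<'E'
from h import *
c,P,L,im=tilt(0);z=P[...,2]
t=np.radians(12);yw=np.radians(-10.1)
e=np.array([np.cos(yw),np.sin(yw),0]);l=np.array([-np.sin(yw),np.cos(yw),0]);up=np.array([0,0,1])
X=e*np.cos(t)-up*np.sin(t);Z=e*np.sin(t)+up*np.cos(t)
S=np.array([.637,-.004,.045])
Q=np.stack([(P-S)@X,(P-S)@l,(P-S)@Z],-1)
def fit(m,n):
    q=Q[m];A=np.c_[q[:,1:],np.ones(len(q))];
    for _ in range(4):
        k,*_r=np.linalg.lstsq(A,q[:,0],rcond=None);r=abs(q[:,0]-A@k);g=r<max(.002,2*np.median(r));q=q[g];A=A[g]
    print(n,len(q),'x=%.4f + %.3f y + %.3f z'%(k[2],k[0],k[1]),'rms',np.std(q[:,0]-A@k))
    return k
inz=(Q[...,2]>.015)&(Q[...,2]<.11)
gray=(im.max(2)-im.min(2)<25)
kf=fit(inz&(np.abs(Q[...,0])<.02)&gray&(im.min(2)>90)&(np.abs(Q[...,1])<.08)&(np.abs(Q[...,1])>.045),'face')
pl=inz&(np.abs(Q[...,0]+.008)<.02)&((im[...,0]-im[...,2]>50)|(im.max(2)<70))&(np.abs(Q[...,1])<.039)&(np.abs(Q[...,1])>.01)
kp=fit(pl,'plate')
m=inz&(np.abs(Q[...,0]+.008)<.02)&((im[...,0]-im[...,2]>50)|(im.max(2)<60))
for v in (40,55,68):
    r=np.where(m[v,200:450])[0]+200;print(v,r.min(),r.max(),Q[v,r.min()].round(4),Q[v,r.max()].round(4))
lp=np.zeros(z.shape,bool);lp[60:110,215:420]=1;lp&=(z>.05)&(z<.066)&(Q[...,0]<-.012)
print('lip y',np.percentile(Q[lp][:,1],[0,1,99,100]))
E
python3 - <<'E'
exec(open('chk.py').read().replace("tilt(0)","tilt(0)"))
E
```

```text
face 2914 x=0.0003 + 0.000 y + -0.002 z rms 0.00035643987980355256
plate 3854 x=-0.0061 + 0.003 y + -0.016 z rms 0.0006794893951577168
40 258 376 [-0.008   0.0408  0.0846] [-0.0076 -0.0378  0.0832]
55 264 370 [-0.0077  0.0411  0.0573] [-0.0075 -0.0378  0.0564]
68 269 365 [-0.0075  0.0415  0.0285] [-0.0086 -0.0375  0.0312]
lip y [-0.07992901 -0.078346    0.07807645  0.08000099]
```

```bash
python3 - <<'E'
exec(open('chk.py').read())
for v in range(28,112,8): print(v,Q[v,317].round(4),im[v,317])
fr=inz&(im.max(2)<50)&(np.abs(Q[...,1]-.0017)<.039)&(np.abs(Q[...,1]-.0017)>.033)&(Q[...,0]>-.02)&(Q[...,0]<.005)
fit(fr,'frame')
E
```

```text
face 2914 x=0.0003 + 0.000 y + -0.002 z rms 0.00035643987980355256
plate 3854 x=-0.0061 + 0.003 y + -0.016 z rms 0.0006794893951577168
40 258 376 [-0.008   0.0408  0.0846] [-0.0076 -0.0378  0.0832]
55 264 370 [-0.0077  0.0411  0.0573] [-0.0075 -0.0378  0.0564]
68 269 365 [-0.0075  0.0415  0.0285] [-0.0086 -0.0375  0.0312]
lip y [-0.07992901 -0.078346    0.07807645  0.08000099]
28 [-0.0129  0.0016  0.112 ] [162  89  38]
36 [-0.0177  0.0016  0.1121] [252 169  74]
44 [-0.0222  0.0016  0.1116] [252 169  74]
52 [-0.027   0.0016  0.1119] [253 171  76]
60 [-0.0317  0.0016  0.1119] [253 173  77]
68 [-0.0366  0.0016  0.1125] [253 176  79]
76 [-0.0408  0.0016  0.1111] [253 177  79]
84 [-0.0459  0.0016  0.1125] [253 178  80]
92 [-0.0503  0.0016  0.1117] [254 181  84]
100 [-0.055   0.0016  0.1117] [254 180  82]
108 [-0.0578  0.0017  0.1036] [154  85  35]
frame 829 x=-0.0079 + 0.001 y + 0.000 z rms 0.0003422920433531369
```

Frame plane at x = −7.9 mm with no tilt, tab top at z = 112 mm, y offset +1.6 mm. The plate is seated flush. Back to the selector.

Call:
step_arm(targets=[[[0.8,-0.15,-0.5,-0.2,0],[0.8,-0.15,-0.9,-0.2,0],[0.8,-0.15,-0.9,-0.2,0],[0.8,-0.15,-0.9,-0.1,0],[0.8,-0.15,-0.9,0,0],[0.8,-0.15,-0.9,0,0],[0.8,-0.15,-0.9,0,0],[0.8,-0.15,-0.9,0,0],[0.8,-0.07,-0.7,0,0],[0.8,0,0,0,0]]])

```text
time: 20.68
eef_pos: [0.5328, 0.3238, 0.2468]
tcp_rot: [0.996, -0.086, -0.001, -0.001]
contact_force: [-0.4, -0.9, -0.2]
opening: 0.797
```

Call:
step_arm(targets=[[[0.8,0,0,0,-1],[0.8,0,0,0,-1],[0.8,0,0,0,-1],[0.8,0,0,0,-1],[0.8,0,0,0,-1],[0.8,0,0,0,-1],[0.8,0,0,0,-1],[0.8,0,0,0,-1],[0.8,0,0,0,-1],[0.8,0,0,0,-1]]])

```text
time: 21.52
eef_pos: [0.5336, 0.3186, 0.2471]
tcp_rot: [0.939, 0.343, -0.001, 0.0]
contact_force: [0.1, -0.8, -0.3]
opening: 0.801
```

Call:
step_arm(targets=[[[0.8,0,0,0,-1],[0.8,0,0,0,-0.8],[0.8,0,0,0,0],[0.8,0,0,0,0]]])

```text
time: 21.85
eef_pos: [0.5336, 0.3188, 0.2477]
tcp_rot: [0.911, 0.413, -0.001, 0.0]
contact_force: [-0.8, -0.2, -0.7]
opening: 0.803
```

```bash
python3 - <<'E'
from h import *
c=snap('wrist','wrist18.png')
plan((0.5348,0.3195,0.086),49)
P=cloud(c);z=P[...,2];s=get_state()
d=np.hypot(P[...,0]-.535,P[...,1]-.319)<.05
mm=d&(z>.103)&(z<.122);print(cv2.minAreaRect((P[mm][:,:2]*1000).astype(np.float32)),z[mm].mean(),mm.sum())
E
```

```text
t 21.9 pos [0.5337 0.3189 0.248 ] psi 48.77 open 0.802 F [ 0.2  0.4 -0.2] q6 1.1
shift units [0.04 0.01 4.05] n 4.05 turn units -0.05
((535.57763671875, 319.5832214355469), (65.83349609375, 15.401010513305664), 48.37194061279297) 0.1122763825339722 1431
```

View pics/wrist18.png

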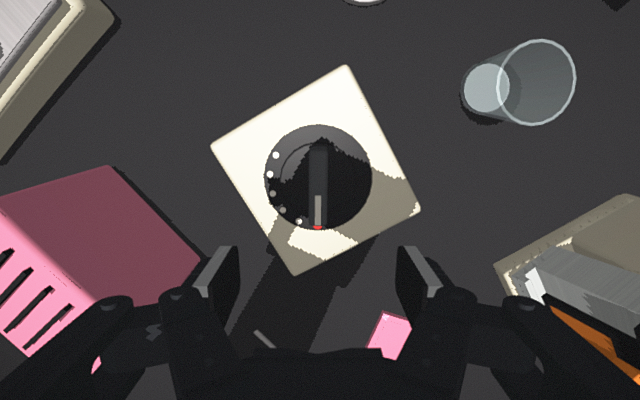

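The pointer (317,210) is still on the red dot, bar yaw 48.4°. I'm descending, gripping and turning +72° clockwise.

Call:
step_arm(targets=[[[0.8,0.04,0,0.5,0],[0.8,0,0,0.8,0],[0.8,0,0,0.8,0],[0.8,0,0,0.8,0],[0.8,0,0,0.6,0],[0.8,0,0,0.35,0],[0.8,0,0,0.2,0],[0.8,0,0,0,0]]])

```text
time: 22.57
eef_pos: [0.534, 0.3202, 0.0855]
tcp_rot: [0.91, 0.414, -0.002, -0.0]
contact_force: [0.5, -0.5, -0.4]
opening: 0.801
```

Call:
step_arm(targets=[[[0,0,0,0,0],[0,0,0,0,0],[0,0,0,0,0],[0,0,0,0,0],[0,0,0,0,0],[0,0,0,0,0]]], squeeze=50)

```text
time: 23.07
eef_pos: [0.5359, 0.3211, 0.0891]
tcp_rot: [0.911, 0.413, 0.001, -0.0]
contact_force: [-1.3, -0.5, 3.9]
opening: 0.175
```

```bash
python3 - <<'E'
from h import *
plan((0.5353,0.3196,0.086),49-72)
E
```

```text
t 23.07 pos [0.5359 0.3211 0.0891] psi 48.83 open 0.175 F [-1.3 -0.5  3.9] q6 1.1
shift units [-0.04  0.01  0.08] n 0.09 turn units 14.37
```

Call:
step_arm(targets=[[[0,0,0,0,0.96],[0,0,0,0,0.96],[0,0,0,0,0.96],[0,0,0,0,0.96],[0,0,0,0,0.96],[0,0,0,0,0.96],[0,0,0,0,0.96],[0,0,0,0,0.96],[0,0,0,0,0.96],[0,0,0,0,0.96]]])

```text
time: 23.9
eef_pos: [0.5369, 0.3187, 0.0891]
tcp_rot: [1.0, 0.007, 0.002, 0.002]
contact_force: [2.3, -8.3, 5.6]
opening: 0.174
```

Call:
step_arm(targets=[[[0,0,0,0,0.96],[0,0,0,0,0.96],[0,0,0,0,0.96],[0,0,0,0,0.96],[0,0,0,0,0.96],[0,0,0,0,0],[0,0,0,0,0]]])

```text
time: 24.48
eef_pos: [0.5367, 0.3173, 0.0891]
tcp_rot: [0.98, -0.2, 0.002, 0.003]
contact_force: [0.1, -10.5, 6.8]
opening: 0.177
```

```bash
python3 - <<'E'
from h import *
plan((0.5353,0.3196,0.086),49-72);print(get_state()['wrist_torque'])
E
```

```text
t 24.48 pos [0.5367 0.3173 0.0891] psi -23.02 open 0.177 F [  0.1 -10.5   6.8] q6 2.35
shift units [-0.05 -0.04  0.08] n 0.1 turn units -0.0
[-1.81252159 -0.05575907 -0.06640241]
```

At −23.0°, as wanted. I'm releasing, rising and checking.

Call:
step_arm(targets=[[[0.8,0,0,0,0],[0.8,0,0,0,0],[0.8,0,0,0,0],[0.8,0,0,0,0],[0.8,0,0,-0.5,0],[0.8,0,0,-0.9,0],[0.8,0,0,-0.9,0],[0.8,0,0,-0.9,0],[0.8,0,0,-0.9,0],[0.8,0,0,0,0]]])

```text
time: 25.32
eef_pos: [0.5384, 0.3227, 0.2616]
tcp_rot: [0.98, -0.2, 0.007, -0.005]
contact_force: [0.6, 1.8, 1.1]
opening: 0.798
```

```bash
python3 - <<'E'
from h import *
c=snap('wrist','wrist19.png'); snap('side','side19.png')
plan((0.5353,0.3196,0.086),49-72)
P=cloud(c);z=P[...,2]
d=np.hypot(P[...,0]-.535,P[...,1]-.319)<.05
mm=d&(z>.103)&(z<.122);print(cv2.minAreaRect((P[mm][:,:2]*1000).astype(np.float32)),z[mm].mean(),mm.sum())
E
```

```text
t 25.42 pos [0.5357 0.3215 0.2539] psi -23.06 open 0.803 F [ 0.2 -0.2 -0.8] q6 2.35
shift units [-0.    0.06  4.2 ] n 4.2 turn units -0.01
((535.8930053710938, 318.8885192871094), (15.993460655212402, 64.94829559326172), 66.80948638916016) 0.11231493101337978 1303
```

View pics/wrist19.png

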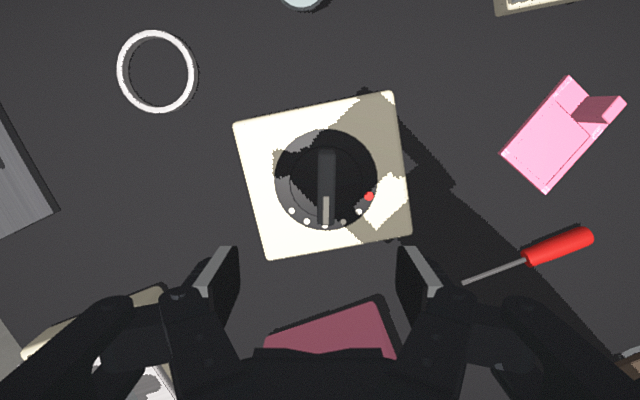

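View pics/side19.png

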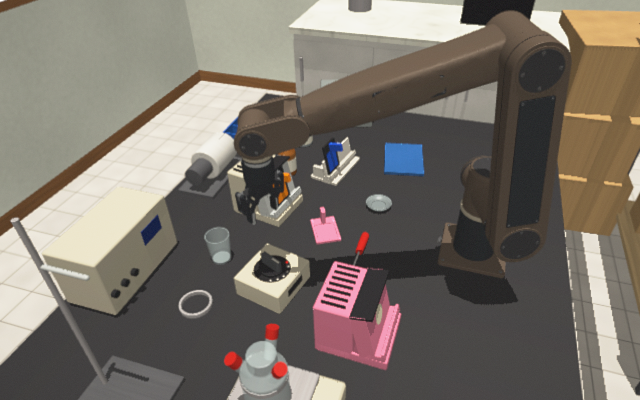

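The bar is at −23.2°, which is 71.6° (1.25 rad) from off. The pointer (325,210) is at the third dot (325,226) after red. One last look at the plate from the top, then I'll hand in.

```bash
python3 - <<'E'
from h import *
c=snap('top'); 
cv2.imwrite('pics/top20.png',cv2.resize(c['pixels'][90:230,240:480,::-1],(800,467),interpolation=cv2.INTER_CUBIC))
P=cloud(c);im=c['pixels'].astype(int);z=P[...,2]
am=(im[...,0]>120)&(im[...,0]-im[...,2]>70)&(z>.12);am[:,:300]=0;am[:,385:]=0;am[:120]=0;am[190:]=0
print(am.sum(),P[am].min(0),P[am].max(0),P[am].mean(0))
E
```

```text
83 [ 0.320444   -0.03262689  0.12031266] [0.64949883 0.02234543 1.70780494] [ 0.62111265 -0.00140192  0.17350072]
```

View pics/top20.png

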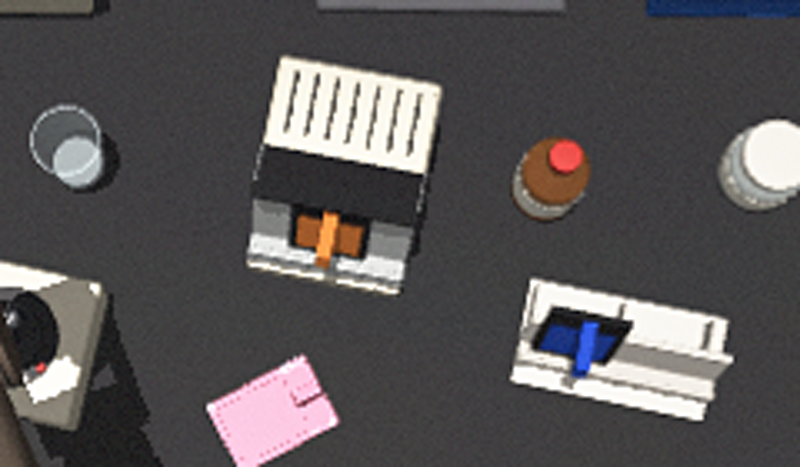

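The plate sits centred in the lamp (crop 328,235). Beaker, bottle and blue plate are where they were.

```bash
python3 -c "
from plant import sign_off;print(sign_off())"
```

```text
the job is handed in; nothing more can be done
None
```

The job is done and handed in at about 25.5 s of the 70 s; sign-off gives no verdict.

- **Selector to off:** I turned it back from click 2 to the off stop, and the pointer sat on the big red dot.
- **Plate:** I took the amber plate by its tab and pivoted it about 13° forward of vertical against the rack's lip. I then lowered it into the lamp's groove, swung it back under the visor and let go.
- **Selector to click 3:** I turned it clockwise three clicks.

What the last checks showed:

- **Flush and centred:** A plane fit to the released plate's frame gave x = −7.9 mm and no tilt against the lamp face. The tab top read z = 112 mm, and the plate was 1.6 mm off centre. A rougher fit over frame and pane together gave a 0.016 rad tilt, still inside the 0.06 limit. These fits came before the final knob turn. Afterwards I only looked from the top camera, and the plate was still in place.
- **Selector position:** The bar stood 71.6° (1.25 rad) from off, with the pointer at the third dot.
- **Other objects:** The beaker, brown bottle and blue plate looked unmoved in the top picture, though I did not measure them again.

Just after opening the fingers at the lamp, about 5 N of push remained. It was gone once I backed straight out.

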